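# Copy the sample's angle to the swing fence with a sliding bevel

## Robot

A 6-joint arm with a two-finger parallel gripper is mounted at the origin on a cart in front of the work surface, level with it; the furniture and walls round the work are solid. World frame = base frame: x ahead of the robot, y to its left, z up, the work surface at z = 0. Lengths are in m, angles in rad, forces in N, time in s.
With the tool pointing down it reaches from about 0.425 to 0.95 m from the base axis. Payload 3.5 kg.
Tool frame: the origin (TCP) lies between the finger pads; the fingertips stand 22 mm ahead of it and the grasp point (between the pads) lies 3 mm ahead of it (ctrl.nose_length is the z of the fingertips in the tool frame, in m); z points along the fingers, y is the line along which they close (so a half turn about z gives the same grasp; the last joint's range is limited). The gripper opens to 85 mm and grips with 20 to 120 N. Pads are 22 mm wide; open, the fingers measure 114 mm over their backs; the gripper's body (76 mm by 85 mm) begins 54 mm behind the grasp point. The pads swing forward as they close: fully open they stand 13 mm farther back than shut.
Start: joints at [1.094, 0.286, 1.577, -0, 1.279, -0.15], TCP at [0.217, 0.639, 0.253] pointing down, gripper open.
Joint ranges: [-2.77, 2.77], [-0.9, 2.22], [0.21, 2.48], [-1.53, 4.67], [0.24, 2.81], [-2.84, 2.84]. Speed limits (rad/s): [2.79, 2.79, 3.14, 3.14, 3.14, 3.14].

## Interface

Orientations are given as a unit quaternion [x, y, z, w].
In Python, from plant import ctrl gives the robot as it stands. The module is installed in compiled form; this text tells all that it offers.
- The arm moves only by the tool send_rows, never from a script. Its argument "rows" is text: rows parted by semicolons, each of 7 numbers parted by spaces: the turn, a rotation vector about the tool's x, y, z in parts of the range, where 1.0 means 180 degrees, then the shift along the tool's x, y, z in normalised numbers (1 is 400 mm), then the opening, from -1 (shut) to 1 (fully open). A call has 1 to 8 rows; each row is the pose to reach, as a shift and turn from the pose commanded when the call began, along the tool's axes at that moment; what a row does not reach only later rows make up. A row lasts 1/8 s, in which the tool goes at most 62.5 mm and 10.7 degrees, less where a joint would pass 70% of its speed; a pose out of reach is approached as far as the arm can. A call with a gripper value outside its range is refused whole. The fingers move at their own pace and stop on an object; "grip_force" is the grip in N (left out, the last holds). Time passes only in rows, so rows that repeat a pose let the fingers close. It gives the time, the measured TCP pose, the force, the opening and the grip force at its end, in the units of the state.
- ctrl.get_state(): the state, without advancing time (a new reading comes with each control period).
- ctrl.read_camera(name): name is "side" or "top"; returns a dict with "color" (400x640x3 uint8, red, green, blue), "fx", "fy", "cx", "cy" (pixels), "extrinsics" (4x4, takes a point from world to camera coordinates). Camera axes: x right, y down, z forward; pixel columns grow to the right and rows downward; lengths in m; the calibration is good to about 2 mm. A picture is of the moment at which its call begins. There is no depth.
- ctrl.sign_off(): hands the job in; it is judged then, once.
Trained networks look in a picture, given as the dict that the camera call returned (one of the last four; its "shot" number tells which), for a name from the list of things; names that differ only in an ending like _2 or _b are one class to them, and where a whole thing is asked for, a point or a joint stands for the part that bears it (a point fixed in the world has none). Each returns a list of dicts, best first, with "p" (0 to 1); they miss things now and then, are a little off and sometimes report something else, mostly with a low value. They report only what shows in the picture. A call takes as long as a camera call. They do not tell look-alikes from the thing itself.
- ctrl.look_for(picture, target): "position" ([x, y, z] in m, in the coordinates of the camera as it stood for that picture, good to about 4 mm: the middle of the surface that is visible of it).
The state is a dict: "time": time; "qpos": joint angles; "dq": joint speeds; "joint_efforts": joint torques, N m; "eef_pos": TCP position; "tcp_rot": TCP orientation; "contact_force": force on the tool from outside, world axes, zero at the start; "wrist_torque": the same for the moment, N m; "opening": opening from 0.0 (shut) to 1.0 (fully open); "finger_force": force on a finger pad.
Only numpy, scipy, OpenCV 4.12 (cv2) and the standard library are available. Lean on these libraries where they do the work, as an engineer would, in place of code of your own. Each camera call takes 0.05 s, during which the arm holds its last target. There are 200 camera calls.

## Task

Use the sliding bevel to copy the angle of the sample corner (the board whose arm is bolted) to the swing fence of the other board. Gently push the bevel into the sample corner, stock along the rail, until its blade has closed flush on the arm and it is pressed home with about 9 N (no more than 12), lock it there by turning its brass bar clockwise to the end, then carry it over and slide it along the rail into the other corner until it is pressed home as firmly there and its blade has swung the fence flush to the same angle. Leave the locked bevel lying there; never push the fence or sample arm with the gripper, and leave the wax, spool and glue pot alone.

Things in the scene. Friction and masses are not known exactly. Their poses are not given: they have to be found in the camera images.
- bevel: the sliding bevel, loose, about 0.4 kg. Origin: on the hub (hinge) axis at its underside; x points along the stock, z up. Stock: dark wood, 95 mm long from the hub axis, 20 wide (y -10 to +10 mm), 14 high; its hub end is round, radius 10 mm about the hub axis. Sliding it on a board takes 2 to 4 N, which counts in the 9 N push
- bevel_grip (a point): where to grasp the bevel: middle of the wooden grip ridge on its stock, 66 mm from the hub axis, 35 mm above the underside. The ridge is 48 long (along the bevel's x), 14 wide and reaches from 13 to 45 mm above the underside: grasp across it from above, tips at least 15 mm above the underside, so as to clear the 12 mm high rails and arms
- blade: the bevel's steel blade; origin on the hub axis at the bevel's underside, x along the blade. 95 mm long from the hub axis, 20 wide, 6 thick (4 to 10 mm above the underside), round at the hub (radius 10 mm). Its angle counter-clockwise from the stock is 76 to 85 degrees at the start, wider than the sample's, and may be 36 to 107. Friction holds it: 0.08 N m loose, over 0.2 locked
- lock (a joint): the brass lock bar on the hub, turning about its axis: 34 long, 10 wide, 25 to 51 mm above the bevel's underside, over a steel locking disc (44 across, 14 to 20 mm up). 0 = loose, bar along the stock; it grows clockwise seen from above to its end at 1.4 rad, bar nearly across the stock; locked above 1.2. Friction 0.1 N m, stays where left. Turning it presses the stock onto the rail
- sample: a plywood board 150 x 190 x 6 mm lying on the mat, fixed; origin: centre of its underside; x points away from the robot, y to its left (both boards have exactly the mat's yaw). It carries a rail and an arm, 12 mm high. This is the sample: its arm is shorter (110 mm) and has two bolt heads on top
- sample_rail: on the sample board: aluminium rail along board y, from y = -87 to +87 mm, with an adjustable dark steel facing strip, 12 high, clamped to it. The strip's face (the working face, looking to board +x) stands at board x = -52 mm give or take 4 mm, differently each time and on each board: this pose does not show it, find it by feel. This pose's origin is the board's centre, on its top
- sample_home (a point): point on the sample board's top, 6 mm above its underside, at board x = -42, y = 65 mm, the pivot of the arm: the bevel's origin lies near here when seated (10 mm from the faces of strip and arm, which then stop it); up to 5 mm off, as the strip stands
- sample_arm: the sample's bolted arm; origin at the home point, x along the arm. A bar from x = -9 to 110 mm, 12 wide, 12 high (bolts to 19 mm); its working face looks to its -y at y = 10 mm. It stands 54 to 67 degrees from the rail, counted counter-clockwise from board -y. It must not move
- sample_arm_tip (a point): far end of the sample arm's working face, 6 mm above the board, 110 mm from home along the arm, x along the arm
- jig: a plywood board 150 x 190 x 6 mm lying on the mat, fixed; origin: centre of its underside; x points away from the robot, y to its left (both boards have exactly the mat's yaw). It carries a rail and an arm, 12 mm high. This is the jig: its arm is the swing fence, longer (125 mm), without bolts, with a round end
- jig_rail: on the jig board: aluminium rail along board y, from y = -87 to +87 mm, with an adjustable dark steel facing strip, 12 high, clamped to it. The strip's face (the working face, looking to board +x) stands at board x = -52 mm give or take 4 mm, differently each time and on each board: this pose does not show it, find it by feel. This pose's origin is the board's centre, on its top
- jig_home (a point): point on the jig board's top, 6 mm above its underside, at board x = -42, y = 65 mm, the pivot of the fence: the bevel's origin lies near here when seated (10 mm from the faces of strip and fence), up to 5 mm off, as the strip stands. Hub and fence then meet so near the pivot that a 9 N push cannot swing the fence further
- fence: the swing fence; origin at the jig's home point, x along the fence. A bar from x = -9 to 125 mm, 12 wide, 12 high with a round end 22 mm across; its working face looks to its -y at y = 10 mm. Friction 0.13 N m; stays where left. At the start 41 to 49 degrees from the rail (counted as the sample's), less than the sample: the tip of the blade sliding in towards home opens it
- fence_tip (a point): far end of the fence's working face, 6 mm above the board, 125 mm from home along the fence, x along the fence
- mat: the black rubber mat under the work, 270 x 660 x 3 mm, fixed; origin: centre of its underside
- wax: a beeswax cake 34 x 50 x 20 mm standing on the mat: leave alone
- spool: a thread spool 51 x 74 x 42 mm beyond the mat: leave alone
- pot: a light grey round glue pot 80 mm across, 77 high, beyond the mat: leave alone
There are look-alikes about, which are no part of the job. Leave any blue or green look-alike of the bevel alone.

How it is judged:
By the outcome, as a careful person would: the job done as asked, in the order asked, and still so for the second after the job is handed in, with the robot touching nothing.
It also fails if it takes over 72 s, if anything falls off the work surface, if the arm or the gripper's body presses on something with over 40 N, if the wrist force passes 120 N, or if a joint passes its speed limit or range.

## Working session

There is one attempt and no reset: what is moved stays moved. The work goes in short steps, Python scripts to look and compute and a tool call to move; the robot and the scene stay as the last step left them, time stands still between calls to the robot, and variables do not carry over. Pictures are saved under pics/ and viewed, at most 10 in all, crops included, and the job is handed in when it is done.

Besides the shell and the picture viewer there is one more tool, called after "Emit:" by a JSON object that holds its "op" and its "data", one argument or row to a line. send_rows: Moves the arm, as the interface text tells. Its arguments: {"type":"object","properties":{"rows":{"type":"string"},"grip_force":{"type":"number"}},"required":["rows"]}

```bash
mkdir -p pics
cat > h.py <<'E'
import numpy as np, cv2
from plant import ctrl
def w(pic,p):
    E=np.array(pic["extrinsics"]); return (np.linalg.inv(E)@np.r_[p,1])[:3]
def px(pic,P):
    E=np.array(pic["extrinsics"]); c=(E@np.r_[P,1])[:3]; return pic["fx"]*c[0]/c[2]+pic["cx"],pic["fy"]*c[1]/c[2]+pic["cy"]
def onz(pic,u,v,z):
    E=np.linalg.inv(np.array(pic["extrinsics"])); d=E[:3,:3]@np.array([(u-pic["cx"])/pic["fx"],(v-pic["cy"])/pic["fy"],1]); o=E[:3,3]
    return o+d*(z-o[2])/d[2]
def save(pic,n): cv2.imwrite("pics/"+n,pic["color"][:,:,::-1])
E
python3 - <<'E'
from h import *
np.set_printoptions(precision=4,suppress=True)
print(ctrl.get_state())
for n in("top","side"):
    p=ctrl.read_camera(n); save(p,n+"0.png"); print(n,p["fx"],np.linalg.inv(p["extrinsics"])[:3])
    for t in ["bevel","bevel_grip","blade","lock","sample","jig","sample_home","sample_arm_tip","jig_home","fence_tip","mat","wax"]:
        for r in ctrl.look_for(p,t)[:3]:
            P=w(p,r["position"]); print(t,round(r["p"],2),P,np.round(px(p,P)))
E
```

```text
{'time': 0.0, 'qpos': array([ 1.094 ,  0.2872,  1.5782, -0.    ,  1.2786, -0.15  ]), 'dq': array([-0.0016,  0.0018, -0.0009,  0.0008, -0.0016, -0.0003]), 'joint_efforts': array([  0.0004, -40.5994, -29.2621,  -0.0002,   0.0059,   0.    ]), 'eef_pos': array([0.2164, 0.6387, 0.2519]), 'tcp_rot': array([ 0.1627,  0.9867, -0.0011, -0.0004]), 'contact_force': array([-0.8149,  0.4422, -0.1946]), 'wrist_torque': array([-0.0447,  0.0665,  0.0453]), 'finger_force': 0.0, 'opening': 0.9998429958569494}
top 423.6885293790617 [[-0.0036 -0.9951  0.0987  0.5084]
 [-1.      0.0041  0.0048  0.0991]
 [-0.0052 -0.0987 -0.9951  1.0875]]
bevel 0.86 [0.4064 0.422  0.0144] [195. 287.]
bevel 0.84 [0.4642 0.0327 0.0209] [351. 263.]
bevel 0.77 [0.7219 0.2988 0.0192] [246. 162.]
bevel_grip 0.77 [0.4582 0.0355 0.016 ] [350. 265.]
bevel_grip 0.7 [0.4096 0.4233 0.0154] [195. 285.]
bevel_grip 0.6 [0.7217 0.2967 0.0166] [247. 162.]
blade 0.73 [ 0.4668 -0.0214  0.0079] [372. 261.]
blade 0.54 [0.7643 0.3184 0.0104] [239. 146.]
blade 0.52 [0.3776 0.4044 0.0111] [202. 298.]
lock 0.69 [ 0.5507  0.0093 -0.0012] [359. 228
[... 1274 characters left out ...]
 0.0017 0.0197] [354. 226.]
lock 0.66 [0.4278 0.4233 0.0296] [216. 165.]
lock 0.51 [0.468  0.0313 0.0355] [284. 231.]
lock 0.43 [0.7052 0.3057 0.0331] [322. 162.]
sample 0.62 [ 0.5357 -0.2007  0.0112] [364. 295.]
sample 0.47 [0.4358 0.1831 0.0189] [247. 208.]
jig 0.76 [0.4895 0.1981 0.0096] [266. 203.]
sample_home 0.81 [ 0.5388 -0.1995  0.0073] [365. 295.]
sample_arm_tip 0.87 [ 0.5382 -0.132   0.0192] [348. 270.]
jig_home 0.85 [0.4908 0.1948 0.0163] [267. 202.]
fence_tip 0.73 [0.5005 0.2456 0.0202] [263. 191.]
fence_tip 0.45 [0.4713 0.0331 0.0348] [285. 230.]
mat 0.98 [ 0.5451 -0.0765  0.0033] [337. 260.]
wax 0.62 [0.6324 0.0029 0.0228] [354. 224.]
wax 0.35 [0.493  0.1946 0.0094] [267. 204.]
```

Run:
```python
import cv2
a=cv2.imread("pics/top0.png");cv2.imwrite("pics/t1.png",cv2.resize(a[140:310,165:485],None,fx=2.5,fy=2.5,interpolation=cv2.INTER_CUBIC))
```

```text
(no output)
```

View pics/t1.png

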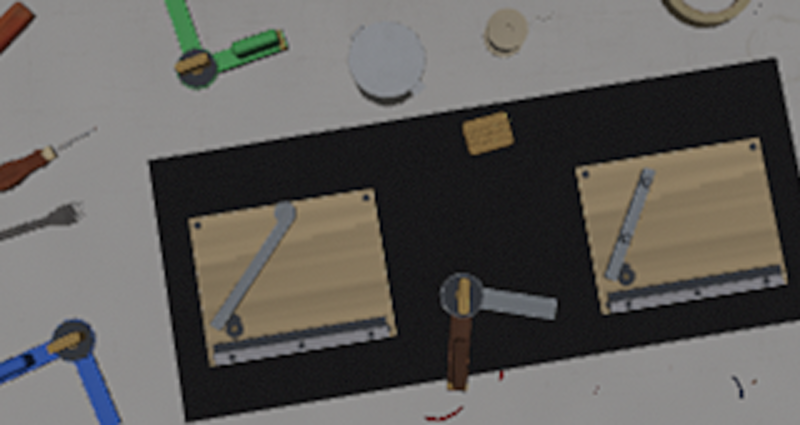

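View pics/side0.png

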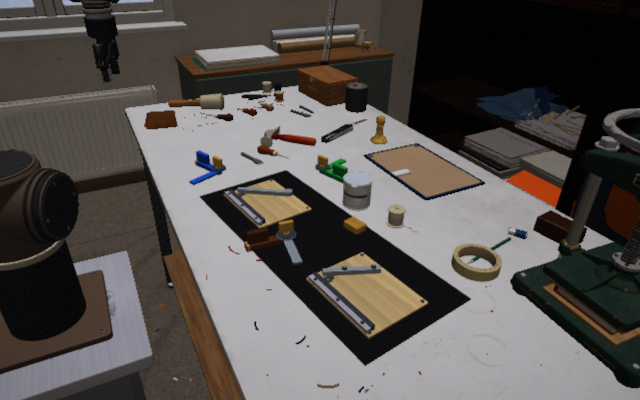

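Three bevels are visible in the top crop: dark wood and steel at (460,320), blue at (70,340) and green at (195,65). The wooden one matches the description, since blue and green are look-alikes. The jig (long fence, no bolts) is the left board and the sample (bolted arm) the right one. Next I'll measure all of these and confirm the bevel in an enlarged crop.

```bash
cat > m.py <<'E'
from h import *
np.set_printoptions(precision=4,suppress=True)
p=ctrl.read_camera("top"); save(p,"top1.png"); im=p["color"]; hsv=cv2.cvtColor(im,cv2.COLOR_RGB2HSV)
def pts(m,z,x0=0,y0=0):
    v,u=np.nonzero(m); return np.array([onz(p,a+x0,b+y0,z)[:2] for a,b in zip(u,v)])
def big(m,k=1):
    n,l,s,c=cv2.connectedComponentsWithStats(m.astype(np.uint8)); i=np.argsort(-s[1:,4])[:k]+1
    return [l==j for j in i]
mat=np.zeros(im.shape[:2],np.uint8); mat[160:312,220:490]=1
dark=(hsv[...,2]<45)&(mat>0)
q=big(dark)[0]; r=cv2.minAreaRect(pts(q,.003).astype(np.float32)); print("mat",r)
a=r[2]; a=(a+45)%90-45; yaw=np.radians(a); R=np.array([[np.cos(yaw),-np.sin(yaw)],[np.sin(yaw),np.cos(yaw)]]); print("yaw",a)
ply=(hsv[...,0]>8)&(hsv[...,0]<28)&(hsv[...,1]>60)&(hsv[...,2]>90)
for m in big(ply,4):
    P=pts(m,.009); 
    if len(P)<1200: continue
    L=P@R; hx=np.percentile(L[:,0],99.3)+.001; lo,hi=np.percentile(L[:,1],[.7,99.3]); c=R@[hx-.075,(lo+hi)/2]
    print("board",len(P),"c",c,"width",hi-lo,"home",c+R@[-.042,.065],"rect",cv2.minAreaRect(P.astype(np.float32)))
print("hsv bar/stock/blade",hsv[258,350],hsv[280,348],hsv[261,380])
win=np.zeros(im.shape[:2],bool); win[245:300,335:392]=1
for nm,m,z in [("bar",(hsv[...,0]>14)&(hsv[...,0]<30)&(hsv[...,1]>110)&(hsv[...,2]>110)&win,.054),("brown",(hsv[...,0]<15)&(hsv[...,1]>90)&(hsv[...,2]<120)&(hsv[...,2]>40)&win,.04),("blade",(hsv[...,1]<60)&(hsv[...,2]>90)&win,.013)]:
    b=big(m)[0]; P=pts(b,z); print(nm,len(P),P.mean(0),cv2.minAreaRect(P.astype(np.float32)))
cv2.imwrite("pics/c1.png",cv2.resize(im[235:305,325:400,::-1],None,fx=8,fy=8,interpolation=cv2.INTER_CUBIC))
E
python3 m.py
```

```text
mat ((0.5328966975212097, 0.010960280895233154), (0.27028989791870117, 0.6556892395019531), 9.140448570251465)
yaw 9.140448570251465
board 7625 c [1.0142 0.2007] width 0.2934031965990014 home [0.9624 0.2582] rect ((0.9816298484802246, 0.1964263767004013), (0.19900371134281158, 0.29102641344070435), 0.5569443106651306)
board 3538 c [ 0.5465 -0.1867] width 0.188413636901969 home [ 0.4948 -0.1292] rect ((0.5473852753639221, -0.18664829432964325), (0.14804086089134216, 0.1906135380268097), 9.248303413391113)
board 2488 c [0.4983 0.1888] width 0.15019541645066684 home [0.4465 0.2463] rect ((0.49860090017318726, 0.19151881337165833), (0.14963096380233765, 0.15779952704906464), 8.8828706741333)
board 1676 c [1.0985 0.9199] width 0.09843695054836765 home [1.0467 0.9774] rect ((1.0978162288665771, 0.9186407327651978), (0.1499299257993698, 0.09412949532270432), 4.098832130432129)
hsv bar/stock/blade [ 19 124 130] [ 11 123  58] [105  23 112]
bar 47 [0.4764 0.0363] ((0.4758528769016266, 0.035851556807756424), (0.007263517472893, 0.03121213987469673), 89.43370056152344)
brown 223 [0.4234 0.0413] ((0.4218268394470215, 0.04159526526927948), (0.020768344402313232, 0.06947984546422958), 85.52912139892578)
blade 614 [ 0.388  -0.0099] ((0.3927610218524933, 0.0029030367732048035), (0.14005707204341888, 0.036842867732048035), 89.83016967773438)
```

View pics/c1.png

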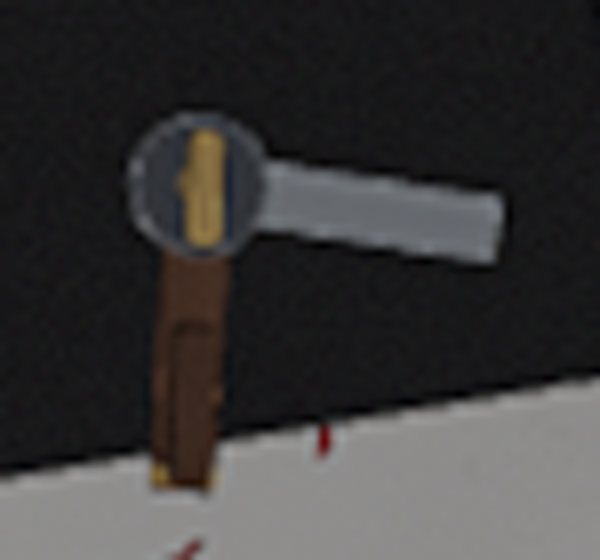

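The crop shows the dark wooden bevel: hub disc at crop (198,184), brass bar along the stock, grip ridge centre near (193,405), blade to the right.

```bash
cat > n.py <<'E'
from h import *
np.set_printoptions(precision=4,suppress=True)
p=ctrl.read_camera("top"); im=p["color"]; hsv=cv2.cvtColor(im,cv2.COLOR_RGB2HSV)
f=lambda u,v,z:onz(p,325+u/8-.4,235+v/8-.4,z)[:2]
hub=f(198,184,.023); bar=f(205,188,.054); end=f(183,490,.017); rid=f(193,405,.048)
d=hub-end; print("hub",hub,"bar",bar,"end",end,"rid",rid,"len",np.linalg.norm(d),"rid-hub",np.linalg.norm(rid-hub),"dir bevel x",np.degrees(np.arctan2(*(-d)[::-1])), np.degrees(np.arctan2(*(rid-hub)[::-1])))
bl=f(500,227,.013)-hub; print("blade len",np.linalg.norm(bl),"ang",np.degrees(np.arctan2(*bl[::-1])))
yaw=np.radians(9.14); R=np.array([[np.cos(yaw),-np.sin(yaw)],[np.sin(yaw),np.cos(yaw)]])
ply=(hsv[...,0]>8)&(hsv[...,0]<28)&(hsv[...,1]>60)&(hsv[...,2]>90)
w_=np.zeros_like(ply); w_[205:300,235:330]=1
v,u=np.nonzero(ply&w_); P=np.array([onz(p,a,b,.009)[:2] for a,b in zip(u,v)]); L=P@R
hx=np.percentile(L[:,0],99.3)+.001; lo,hi=np.percentile(L[:,1],[.7,99.3]); c=R@[hx-.075,(lo+hi)/2]
print("jig",c,hi-lo,"home",c+R@[-.042,.065])
g=lambda u,v,z:onz(p,165+u/2.5-.3,140+v/2.5-.3,z)[:2]
for n,a,b in [("fence",(218,328),(286,212)),("arm",(610,277),(648,173))]:
    e=R.T@(g(*b,.021)-g(*a,.021)); print(n,np.degrees(np.arctan2(e[0],-e[1])))
s=ctrl.get_state(); from scipy.spatial.transform import Rotation as Q
print(Q.from_quat(s["tcp_rot"]).as_matrix())
E
python3 n.py
```

```text
hub [0.4771 0.0368] bar [0.4768 0.0365] end [0.3826 0.042 ] rid [0.4115 0.0404] len 0.09458723036190021 rid-hub 0.06563950133320029 dir bevel x 176.8213721789678 176.82577703603027
blade len 0.09624468492135346 ang -98.37317713086483
jig [0.4958 0.2079] 0.18817075233677388 home [0.444  0.2654]
fence 50.68223358261673
arm 59.47672210123131
[[-0.9471  0.321   0.    ]
 [ 0.321   0.9471  0.    ]
 [ 0.      0.     -1.    ]]
```

The manual's scale: shifts go in shares of 400 mm and turns go in shares of 180 degrees. Converting my numbers, -273 mm is -0.6825, -233 mm is -0.5825, 85 degrees is 0.4722.

Emit:
{"op": "send_rows", "data": {
  "rows": "0 0 0.4722 -0.6825 -0.5825 0.13 1;0 0 0.4722 -0.6825 -0.5825 0.13 1;0 0 0.4722 -0.6825 -0.5825 0.13 1;0 0 0.4722 -0.6825 -0.5825 0.13 1;0 0 0.4722 -0.6825 -0.5825 0.13 1;0 0 0.4722 -0.6825 -0.5825 0.13 1;0 0 0.4722 -0.6825 -0.5825 0.13 1;0 0 0.4722 -0.6825 -0.5825 0.13 1",
  "grip_force": 40
}}

```text
time: 2.4
eef_pos: [0.401, 0.3301, 0.2014]
tcp_rot: [0.789, 0.614, 0.0, -0.0]
contact_force: [-0.1, 0.5, -0.6]
opening: 0.999
finger_force: 0.0
```

```bash
cat > g.py <<'E'
import sys; from h import *
from scipy.spatial.transform import Rotation as Q
np.set_printoptions(precision=4,suppress=True)
# usage: g.py x y z yawdeg  -> shift mm, turn about tool axes
s=ctrl.get_state(); M=Q.from_quat(s["tcp_rot"]); ax=M.as_matrix()
print("t",round(s["time"],2),"pos",s["eef_pos"],"yaw",round(np.degrees(np.arctan2(ax[1,0],ax[0,0])),2),"q",s["qpos"],"F",s["contact_force"],"op",round(s["opening"],3))
if len(sys.argv)>4:
    x,y,z,a=map(float,sys.argv[1:5]); a=np.radians(a)
    T=Q.from_matrix([[np.cos(a),np.sin(a),0],[np.sin(a),-np.cos(a),0],[0,0,-1]])
    print("turn",np.degrees((M.inv()*T).as_rotvec()),"shift",M.inv().apply(np.array([x,y,z])-s["eef_pos"])*1000)
E
python3 g.py .4222 .040 .12 -3.2
```

```text
t 2.4 pos [0.401  0.3301 0.2014] yaw 75.83 q [ 0.4932 -0.0085  2.0038  0.0001  1.1461  0.7405] F [-0.09    0.5446 -0.6251] op 0.999
turn [-0.0014 -0.0106 79.0301] shift [-276.0854   91.6015   81.3905]
```

To row units: -276 mm is -0.69, 91.6 mm is 0.229, 79 degrees is 0.4389.

Emit:
{"op": "send_rows", "data": {
  "rows": "0 0 0.4389 -0.69 0.229 0.2025 0;0 0 0.4389 -0.69 0.229 0.2025 0;0 0 0.4389 -0.69 0.229 0.2025 0;0 0 0.4389 -0.69 0.229 0.2025 0;0 0 0.4389 -0.69 0.229 0.2025 0;0 0 0.4389 -0.69 0.229 0.2025 0;0 0 0.4389 -0.69 0.229 0.2025 0;0 0 0.4389 -0.69 0.229 0.2025 0"
}}

```text
time: 3.4
eef_pos: [0.4241, 0.0407, 0.1205]
tcp_rot: [1.0, -0.026, 0.0, 0.0]
contact_force: [0.3, 0.0, 0.4]
opening: 0.501
finger_force: 0.0
```

```bash
python3 g.py .4222 .040 .041 -3.2
```

```text
t 3.4 pos [0.4241 0.0407 0.1205] yaw -2.94 q [-0.1434 -0.1196  2.2732  0.      0.9875  1.4788] F [0.2871 0.0427 0.3576] op 0.501
turn [ 0.0015 -0.0292  0.2578] shift [-1.8816  0.8207 79.5468]
```

To row units: 79 mm is 0.1975, 40 mm is 0.1.

Emit:
{"op": "send_rows", "data": {
  "rows": "0 0 0 -0.005 0.0013 0.1 0;0 0 0 -0.005 0.0013 0.1975 0;0 0 0 -0.005 0.0013 0.1975 0;0 0 0 -0.005 0.0013 0.1975 0;0 0 0 -0.005 0.0013 0.1975 -1;0 0 0 -0.005 0.0013 0.1975 -1;0 0 0 -0.005 0.0013 0.1975 -1;0 0 0 -0.005 0.0013 0.1975 -1",
  "grip_force": 40
}}

```text
time: 4.4
eef_pos: [0.4233, 0.0404, 0.043]
tcp_rot: [1.0, -0.024, 0.001, 0.0]
contact_force: [-1.6, -0.7, 6.7]
opening: 0.155
finger_force: 41.2
```

```bash
python3 g.py .4222 .040 .12 -3.2
```

```text
t 4.4 pos [0.4233 0.0404 0.043 ] yaw -2.7 q [-0.1442  0.0342  2.3051 -0.0004  0.7993  1.4739] F [-1.5874 -0.6813  6.6978] op 0.155
turn [ 0.0307 -0.1707  0.5045] shift [ -0.8819   0.533  -76.9669]
```

Emit:
{"op": "send_rows", "data": {
  "rows": "0 0 0 0 0 -0.05 -1;0 0 0 0 0 -0.125 -1;0 0 0 0 0 -0.1925 -1;0 0 0 0 0 -0.1925 -1",
  "grip_force": 80
}}

```text
time: 4.9
eef_pos: [0.423, 0.0406, 0.1199]
tcp_rot: [1.0, -0.024, 0.002, 0.0]
contact_force: [-0.5, -0.3, -4.6]
opening: 0.146
finger_force: 78.3
```

```bash
python3 g.py .5255 -.2447 .10 99.14
```

```text
t 4.9 pos [0.423  0.0406 0.1199] yaw -2.72 q [-0.144  -0.1235  2.2782  0.0001  0.9825  1.4742] F [-0.4973 -0.2736 -4.5891] op 0.146
turn [   0.2422   -0.1663 -101.8586] shift [115.8673 280.1439  20.475 ]
```

To row units: 280 mm is 0.7, 116 mm is 0.29, -101.9 degrees is -0.5661.

Emit:
{"op": "send_rows", "data": {
  "rows": "0 0 -0.5661 0.29 0.7 0.025 -1;0 0 -0.5661 0.29 0.7 0.025 -1;0 0 -0.5661 0.29 0.7 0.025 -1;0 0 -0.5661 0.29 0.7 0.025 -1;0 0 -0.5661 0.29 0.7 0.025 -1;0 0 -0.5661 0.29 0.7 0.025 -1;0 0 -0.5661 0.29 0.7 0.025 -1;0 0 -0.5661 0.29 0.7 0.025 -1"
}}

```text
time: 5.9
eef_pos: [0.5229, -0.2439, 0.1051]
tcp_rot: [0.761, 0.649, -0.001, -0.002]
contact_force: [0.2, -0.1, -2.9]
opening: 0.147
finger_force: 79.2
```

```bash
python3 g.py .5255 -.2447 .07 99.14
```

```text
t 5.9 pos [ 0.5229 -0.2439  0.1051] yaw 80.94 q [-0.6122  0.2431  1.9225 -0.0001  0.9809 -0.4541] F [ 0.1927 -0.1261 -2.9215] op 0.147
turn [ -0.2323  -0.1604 -18.1956] shift [-0.4397  2.802  35.1083]
```

To row units: 32 mm is 0.08, 1 mm is 0.0025, -16.3 degrees is -0.0906.

Emit:
{"op": "send_rows", "data": {
  "rows": "0 0 -0.0906 0 0.0025 0.08 -1;0 0 -0.0906 0 0.0025 0.08 -1;0 0 -0.0906 0 0.0025 0.08 -1;0 0 -0.0906 0 0.0025 0.08 -1"
}}

```text
time: 6.4
eef_pos: [0.5251, -0.2445, 0.0755]
tcp_rot: [0.664, 0.748, -0.0, -0.0]
contact_force: [0.1, -0.7, -3.7]
opening: 0.149
finger_force: 79.2
```

```bash
cat > see.py <<'E'
import sys; from h import *
p=ctrl.read_camera("top"); im=p["color"]; x,y,w_,h_,n=sys.argv[1:6]; x,y,w_,h_=map(int,(x,y,w_,h_))
k=min(800/w_,600/h_); cv2.imwrite("pics/"+n,cv2.resize(im[y:y+h_,x:x+w_,::-1],None,fx=k,fy=k,interpolation=cv2.INTER_CUBIC))
print("scale",k)
E
python3 g.py .5255 -.2447 .05 99.14; python3 see.py 390 185 110 90 s1.png
```

```text
t 6.4 pos [ 0.5251 -0.2445  0.0755] yaw 96.84 q [-0.6107  0.2899  1.929  -0.      0.9237 -0.7302] F [ 0.0565 -0.7134 -3.6915] op 0.149
turn [-0.0396 -0.0351 -2.295 ] shift [-0.295   0.3395 25.5125]
scale 6.666666666666667
```

View pics/s1.png

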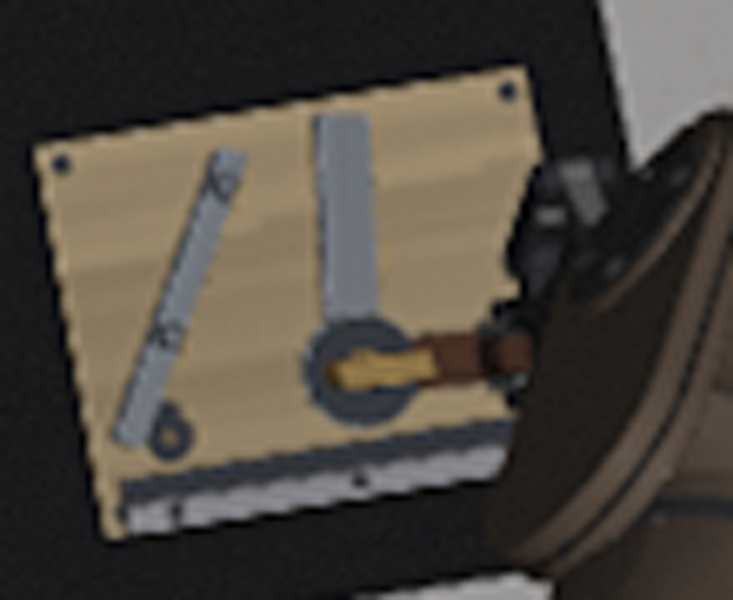

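The crop shows the bevel hovering over the sample board: hub at (360,370), blade near (345,215), arm clear to the left at (180,300), strip along (320,460). I'll lower it now.

To row units: 25 mm is 0.0625, 22 mm is 0.055, -2.3 degrees is -0.0128.

Emit:
{"op": "send_rows", "data": {
  "rows": "0 0 -0.0128 0 0 0.03 -1;0 0 -0.0128 0 0 0.055 -1;0 0 -0.0128 0 0 0.0625 -1;0 0 -0.0128 0 0 0.0625 -1"
}}

```text
time: 6.95
eef_pos: [0.5253, -0.2446, 0.0511]
tcp_rot: [0.648, 0.762, -0.0, -0.0]
contact_force: [0.8, -0.5, -3.2]
opening: 0.152
finger_force: 79.2
```

```bash
python3 g.py .5255 -.2447 .049 99.14
```

```text
t 6.95 pos [ 0.5253 -0.2446  0.0511] yaw 99.2 q [-0.6107  0.3288  1.934  -0.      0.8793 -0.7713] F [ 0.773  -0.5151 -3.2178] op 0.152
turn [-0.0184 -0.0175  0.0601] shift [-0.1596  0.1335  2.115 ]
```

To row units: 1.5 mm is 0.0038, 1 mm is 0.0025.

Emit:
{"op": "send_rows", "data": {
  "rows": "0 0 0 0 0 0.0025 -1;0 0 0 0 0 0.0038 -1;0 0 0 0 0 0.0038 -1"
}}

```text
time: 7.32
eef_pos: [0.5255, -0.2447, 0.05]
tcp_rot: [0.648, 0.762, 0.0, 0.0]
contact_force: [0.6, 0.5, -4.0]
opening: 0.15
finger_force: 79.2
```

To row units: 0.7 mm is 0.0018.

Emit:
{"op": "send_rows", "data": {
  "rows": "0 0 0 0 0 0.0018 -1;0 0 0 0 0 0.0018 -1"
}}

```text
time: 7.58
eef_pos: [0.5256, -0.2448, 0.0494]
tcp_rot: [0.648, 0.762, 0.0, 0.0]
contact_force: [-0.2, -0.1, -3.3]
opening: 0.147
finger_force: 79.6
```

To row units: 0.5 mm is 0.0013.

Emit:
{"op": "send_rows", "data": {
  "rows": "0 0 0 0 0 0.0013 -1;0 0 0 0 0 0.0013 -1"
}}

```text
time: 7.82
eef_pos: [0.5256, -0.2448, 0.0492]
tcp_rot: [0.648, 0.762, -0.0, 0.0]
contact_force: [-1.7, -0.9, 0.1]
opening: 0.146
finger_force: 80.0
```

To row units: 0.5 mm is 0.0013.

Emit:
{"op": "send_rows", "data": {
  "rows": "0 0 0 0 0 0.0013 -1;0 0 0 0 0 0.0013 -1"
}}

```text
time: 8.07
eef_pos: [0.5257, -0.2449, 0.0492]
tcp_rot: [0.648, 0.762, -0.0, 0.0]
contact_force: [-2.5, 0.8, 5.2]
opening: 0.146
finger_force: 80.7
```

To row units: -7 mm is -0.0175, -6 mm is -0.015.

Emit:
{"op": "send_rows", "data": {
  "rows": "0 0 0 0 0 -0.0013 -1;0 0 0 0 -0.0075 -0.0013 -1;0 0 0 0 -0.0125 -0.0013 -1;0 0 0 0 -0.015 -0.0013 -1;0 0 0 0 -0.0175 -0.0013 -1;0 0 0 0 -0.0175 -0.0013 -1"
}}

```text
time: 8.82
eef_pos: [0.5192, -0.2462, 0.0492]
tcp_rot: [0.648, 0.762, 0.0, 0.001]
contact_force: [2.8, 0.5, 4.6]
opening: 0.146
finger_force: 80.3
```

To row units: -1.5 mm is -0.0038, -1 mm is -0.0025.

Emit:
{"op": "send_rows", "data": {
  "rows": "0 0 0 0 -0.0013 0 -1;0 0 0 0 -0.0025 0 -1;0 0 0 0 -0.0038 0 -1;0 0 0 0 -0.0038 0 -1"
}}

```text
time: 9.32
eef_pos: [0.5176, -0.2463, 0.0492]
tcp_rot: [0.648, 0.762, 0.0, 0.001]
contact_force: [5.4, -0.5, 6.2]
opening: 0.151
finger_force: 80.6
```

```bash
cat > f.py <<'E'
from h import *
np.set_printoptions(precision=4,suppress=True)
s=ctrl.get_state(); a=np.radians(9.14); X=np.array([np.cos(a),np.sin(a),0]); Y=np.array([-np.sin(a),np.cos(a),0]); F=s["contact_force"]
import sys
for n,c in (("sample",[.5465,-.1867,.009]),("jig",[.4958,.2079,.009])):
    d=s["eef_pos"]-np.array(c); print(n,"board x,y mm",round(1000*d@X,2),round(1000*d@Y,2),end=" ")
print("t",s["time"],"Fbx %.1f Fby %.1f Fz %.1f"%(F@X,F@Y,F[2]),"T",s["wrist_torque"],"q6",s["qpos"][5],"z",s["eef_pos"][2])
E
python3 f.py
```

```text
sample board x,y mm -37.98 -54.31 jig board x,y mm -50.6 -451.95 t 9.325 Fbx 5.2 Fby -1.4 Fz 6.2 T [ 0.3097 -0.724  -0.0953] q6 -0.7823470029952674 z 0.04923510854848724
```

To row units: -0.6 mm is -0.0015.

Emit:
{"op": "send_rows", "data": {
  "rows": "0 0 0 0 0 -0.0015 -1;0 0 0 0 0 -0.0015 -1"
}}

```text
time: 9.57
eef_pos: [0.5169, -0.2462, 0.0492]
tcp_rot: [0.648, 0.762, -0.0, -0.0]
contact_force: [3.5, -0.5, 4.4]
opening: 0.149
finger_force: 80.3
```

```bash
python3 f.py
```

```text
sample board x,y mm -38.72 -54.05 jig board x,y mm -51.35 -451.7 t 9.575 Fbx 3.3 Fby -1.1 Fz 4.4 T [ 0.0297 -0.4618 -0.0851] q6 -0.78235486626484 z 0.04919715474326636
```

Emit:
{"op": "send_rows", "data": {
  "rows": "0 0 0 0 -0.0013 0 -1;0 0 0 0 -0.0025 0 -1;0 0 0 0 -0.0025 0 -1"
}}

```text
time: 9.95
eef_pos: [0.516, -0.2462, 0.0492]
tcp_rot: [0.648, 0.762, -0.0, -0.0]
contact_force: [4.2, -1.0, 3.7]
opening: 0.147
finger_force: 80.4
```

```bash
python3 f.py
```

```text
sample board x,y mm -39.54 -53.86 jig board x,y mm -52.17 -451.5 t 9.95 Fbx 4.0 Fby -1.7 Fz 3.7 T [ 0.1    -0.5561 -0.1015] q6 -0.783522246554261 z 0.04920642334360538
```

To row units: -1.5 mm is -0.0038, -1 mm is -0.0025.

Emit:
{"op": "send_rows", "data": {
  "rows": "0 0 0 0 -0.0013 -0.001 -1;0 0 0 0 -0.0025 -0.001 -1;0 0 0 0 -0.0038 -0.001 -1;0 0 0 0 -0.0038 -0.001 -1"
}}

```text
time: 10.45
eef_pos: [0.5141, -0.2461, 0.0492]
tcp_rot: [0.648, 0.762, -0.0, -0.001]
contact_force: [2.1, 0.5, 1.4]
opening: 0.149
finger_force: 80.2
```

```bash
python3 f.py
```

```text
sample board x,y mm -41.42 -53.46 jig board x,y mm -54.04 -451.1 t 10.45 Fbx 2.1 Fby 0.1 Fz 1.4 T [ 0.1523 -0.4262 -0.0751] q6 -0.7854411720765955 z 0.049220615148264896
```

To row units: -0.8 mm is -0.002, -0.4 mm is -0.001.

Emit:
{"op": "send_rows", "data": {
  "rows": "0 0 0 0 -0.001 0 -1;0 0 0 0 -0.002 0 -1;0 0 0 0 -0.002 0 -1"
}}

```text
time: 10.82
eef_pos: [0.5133, -0.2462, 0.0492]
tcp_rot: [0.648, 0.762, -0.0, -0.001]
contact_force: [1.9, 1.0, 0.6]
opening: 0.15
finger_force: 80.1
```

```bash
python3 f.py
```

```text
sample board x,y mm -42.23 -53.46 jig board x,y mm -54.85 -451.1 t 10.825 Fbx 2.0 Fby 0.7 Fz 0.6 T [ 0.2228 -0.3591 -0.0969] q6 -0.786445692206527 z 0.04919312828390927
```

To row units: -1.6 mm is -0.004, -1.2 mm is -0.003.

Emit:
{"op": "send_rows", "data": {
  "rows": "0 0 0 0 -0.001 0 -1;0 0 0 0 -0.002 0 -1;0 0 0 0 -0.003 0 -1;0 0 0 0 -0.004 0 -1;0 0 0 0 -0.004 0 -1"
}}

```text
time: 11.45
eef_pos: [0.5118, -0.2466, 0.0493]
tcp_rot: [0.648, 0.762, -0.0, -0.001]
contact_force: [1.1, 1.1, -1.1]
opening: 0.147
finger_force: 79.8
```

```bash
python3 f.py
```

```text
sample board x,y mm -43.81 -53.67 jig board x,y mm -56.43 -451.31 t 11.45 Fbx 1.2 Fby 0.9 Fz -1.1 T [ 0.1228 -0.1326 -0.0612] q6 -0.7885183601562903 z 0.04927768082889172
```

To row units: -0.8 mm is -0.002, -0.4 mm is -0.001.

Emit:
{"op": "send_rows", "data": {
  "rows": "0 0 0 0 -0.001 0 -1;0 0 0 0 -0.002 0 -1;0 0 0 0 -0.002 0 -1"
}}

```text
time: 11.82
eef_pos: [0.5111, -0.2468, 0.0493]
tcp_rot: [0.648, 0.762, -0.0, -0.0]
contact_force: [-0.0, 0.6, -2.9]
opening: 0.149
finger_force: 79.5
```

```bash
python3 f.py
```

```text
sample board x,y mm -44.53 -53.72 jig board x,y mm -57.15 -451.36 t 11.825 Fbx 0.1 Fby 0.6 Fz -2.9 T [ 0.0893 -0.0996 -0.0715] q6 -0.7895470368127845 z 0.04932340137650363
```

To row units: -1.2 mm is -0.003, -0.8 mm is -0.002.

Emit:
{"op": "send_rows", "data": {
  "rows": "0 0 0 0 -0.001 0.0005 -1;0 0 0 0 -0.002 0.0005 -1;0 0 0 0 -0.003 0.0005 -1;0 0 0 0 -0.003 0.0005 -1"
}}

```text
time: 12.32
eef_pos: [0.5105, -0.2469, 0.0494]
tcp_rot: [0.648, 0.762, 0.0, 0.0]
contact_force: [3.5, 1.5, -3.6]
opening: 0.148
finger_force: 79.2
```

```bash
python3 f.py
```

```text
sample board x,y mm -45.07 -53.76 jig board x,y mm -57.69 -451.41 t 12.325 Fbx 3.7 Fby 0.9 Fz -3.6 T [ 0.2796 -0.496  -0.0052] q6 -0.79119767928201 z 0.049367319978773715
```

Emit:
{"op": "send_rows", "data": {
  "rows": "0 0 0 0 -0.001 0 -1;0 0 0 0 -0.002 0 -1;0 0 0 0 -0.002 0 -1"
}}

```text
time: 12.7
eef_pos: [0.5104, -0.247, 0.0494]
tcp_rot: [0.648, 0.762, 0.001, 0.001]
contact_force: [6.3, 3.5, -5.4]
opening: 0.145
finger_force: 78.8
```

```bash
python3 f.py; python3 see.py 390 185 110 90 s2.png
```

```text
sample board x,y mm -45.22 -53.76 jig board x,y mm -57.84 -451.41 t 12.7 Fbx 6.8 Fby 2.4 Fz -5.4 T [ 0.3719 -1.0926  0.1305] q6 -0.7923635997892947 z 0.04944054266188302
scale 6.666666666666667
```

View pics/s2.png

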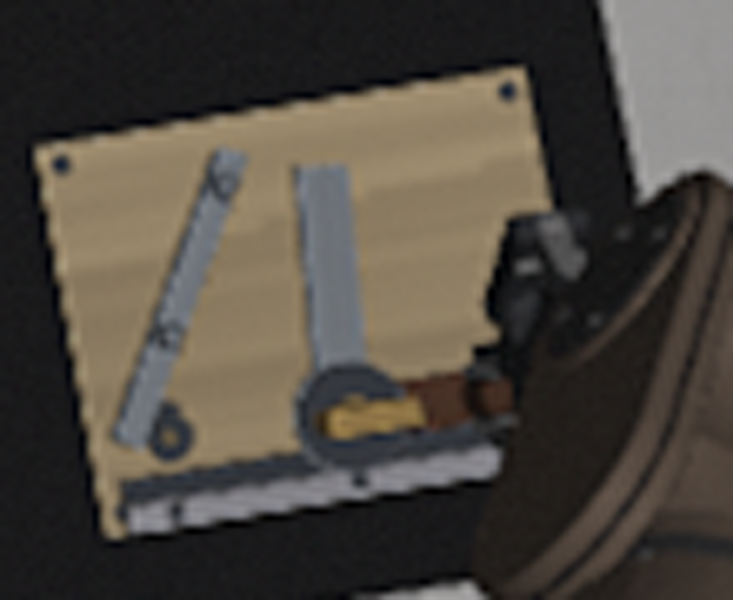

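To row units: 0.4 mm is 0.001, 0.3 mm is 0.0008, -0.4 degrees is -0.0022.

Emit:
{"op": "send_rows", "data": {
  "rows": "0 0 -0.0022 0 0.001 0.0008 -1;0 0 -0.0022 0 0.001 0.0008 -1"
}}

```text
time: 13.0
eef_pos: [0.5104, -0.247, 0.0494]
tcp_rot: [0.646, 0.764, 0.001, 0.0]
contact_force: [5.2, 2.1, -4.0]
opening: 0.145
finger_force: 79.5
```

```bash
python3 f.py
```

```text
sample board x,y mm -45.17 -53.76 jig board x,y mm -57.79 -451.4 t 13.0 Fbx 5.5 Fby 1.2 Fz -4.0 T [ 0.5163 -0.8732 -0.1647] q6 -0.7979816150241406 z 0.049362105181822644
```

To row units: 16 mm is 0.04, 14 mm is 0.035.

Emit:
{"op": "send_rows", "data": {
  "rows": "0 0 0 0.005 0 0 -1;0 0 0 0.0125 0 0 -1;0 0 0 0.02 0 0 -1;0 0 0 0.0275 0 0 -1;0 0 0 0.035 0 0 -1;0 0 0 0.04 0 0 -1;0 0 0 0.04 0 0 -1"
}}

```text
time: 13.88
eef_pos: [0.5081, -0.2323, 0.0499]
tcp_rot: [0.645, 0.764, -0.0, 0.002]
contact_force: [5.7, -1.4, -4.0]
opening: 0.148
finger_force: 79.4
```

```bash
python3 f.py
```

```text
sample board x,y mm -45.16 -38.97 jig board x,y mm -57.78 -436.61 t 13.875 Fbx 5.4 Fby -2.3 Fz -4.0 T [-0.2618 -0.98   -0.1779] q6 -0.7776125548783552 z 0.049908665310994575
```

To row units: 27 mm is 0.0675, 25 mm is 0.0625, 0.15 degrees is 0.0008.

Emit:
{"op": "send_rows", "data": {
  "rows": "0 0 0.0008 0.005 0.0008 0.0013 -1;0 0 0.0008 0.015 0.0008 0.0013 -1;0 0 0.0008 0.0275 0.0008 0.0013 -1;0 0 0.0008 0.04 0.0008 0.0013 -1;0 0 0.0008 0.0525 0.0008 0.0013 -1;0 0 0.0008 0.0625 0.0008 0.0013 -1;0 0 0.0008 0.0675 0.0008 0.0013 -1;0 0 0.0008 0.0675 0.0008 0.0013 -1"
}}

```text
time: 14.88
eef_pos: [0.5038, -0.2055, 0.0496]
tcp_rot: [0.646, 0.763, -0.0, 0.002]
contact_force: [4.7, -2.3, -1.0]
opening: 0.147
finger_force: 79.7
```

```bash
python3 f.py
```

```text
sample board x,y mm -45.13 -11.8 jig board x,y mm -57.76 -409.44 t 14.875 Fbx 4.2 Fby -3.0 Fz -1.0 T [-0.43   -0.7736 -0.0611] q6 -0.7386701657892053 z 0.04961240943513889
```

To row units: 16 mm is 0.04, 14 mm is 0.035.

Emit:
{"op": "send_rows", "data": {
  "rows": "0 0 0 0.005 0.0003 0 -1;0 0 0 0.0125 0.0003 0 -1;0 0 0 0.02 0.0003 0 -1;0 0 0 0.0275 0.0003 0 -1;0 0 0 0.035 0.0003 0 -1;0 0 0 0.04 0.0003 0 -1;0 0 0 0.04 0.0003 0 -1"
}}

```text
time: 15.75
eef_pos: [0.5013, -0.1898, 0.0496]
tcp_rot: [0.646, 0.763, -0.0, 0.002]
contact_force: [4.5, -2.8, -1.5]
opening: 0.15
finger_force: 79.7
```

```bash
python3 f.py
```

```text
sample board x,y mm -45.16 4.12 jig board x,y mm -57.78 -393.52 t 15.75 Fbx 4.0 Fby -3.4 Fz -1.5 T [-0.5103 -0.7693 -0.0919] q6 -0.7159404268681965 z 0.049572509504232413
```

To row units: 4 mm is 0.01, 3 mm is 0.0075.

Emit:
{"op": "send_rows", "data": {
  "rows": "0 0 0 0.0025 0 0 -1;0 0 0 0.005 0 0 -1;0 0 0 0.0075 0 0 -1;0 0 0 0.01 0 0 -1;0 0 0 0.01 0 0 -1"
}}

```text
time: 16.38
eef_pos: [0.5007, -0.1861, 0.0497]
tcp_rot: [0.646, 0.763, -0.0, 0.002]
contact_force: [4.3, -3.1, -0.8]
opening: 0.146
finger_force: 79.7
```

```bash
python3 f.py
```

```text
sample board x,y mm -45.12 7.87 jig board x,y mm -57.74 -389.77 t 16.375 Fbx 3.7 Fby -3.8 Fz -0.8 T [-0.546  -0.8225 -0.0805] q6 -0.7101607014688688 z 0.0496591076455952
```

To row units: 2 mm is 0.005, 1.5 mm is 0.0038.

Emit:
{"op": "send_rows", "data": {
  "rows": "0 0 0 0.0013 0 0 -1;0 0 0 0.0025 0 0 -1;0 0 0 0.0038 0 0 -1;0 0 0 0.005 0 0 -1;0 0 0 0.005 0 0 -1"
}}

```text
time: 17.0
eef_pos: [0.5004, -0.1842, 0.0496]
tcp_rot: [0.646, 0.763, -0.0, 0.002]
contact_force: [4.4, -3.2, -1.3]
opening: 0.145
finger_force: 79.7
```

```bash
python3 f.py
```

```text
sample board x,y mm -45.14 9.81 jig board x,y mm -57.77 -387.84 t 17.0 Fbx 3.9 Fby -3.9 Fz -1.3 T [-0.6055 -0.7976 -0.1228] q6 -0.707313582729922 z 0.0496226697168491
```

To row units: 0.8 mm is 0.002, 0.4 mm is 0.001.

Emit:
{"op": "send_rows", "data": {
  "rows": "0 0 0 0.001 0 0 -1;0 0 0 0.002 0 0 -1;0 0 0 0.002 0 0 -1"
}}

```text
time: 17.38
eef_pos: [0.5003, -0.1834, 0.0496]
tcp_rot: [0.646, 0.763, -0.0, 0.002]
contact_force: [4.5, -3.2, -1.5]
opening: 0.149
finger_force: 79.7
```

```bash
python3 f.py;  python3 see.py 390 185 110 90 s3.png
```

```text
sample board x,y mm -45.13 10.6 jig board x,y mm -57.75 -387.05 t 17.375 Fbx 3.9 Fby -3.9 Fz -1.5 T [-0.5657 -0.7986 -0.0398] q6 -0.7061167881087326 z 0.04962789173399239
scale 6.666666666666667
```

View pics/s3.png

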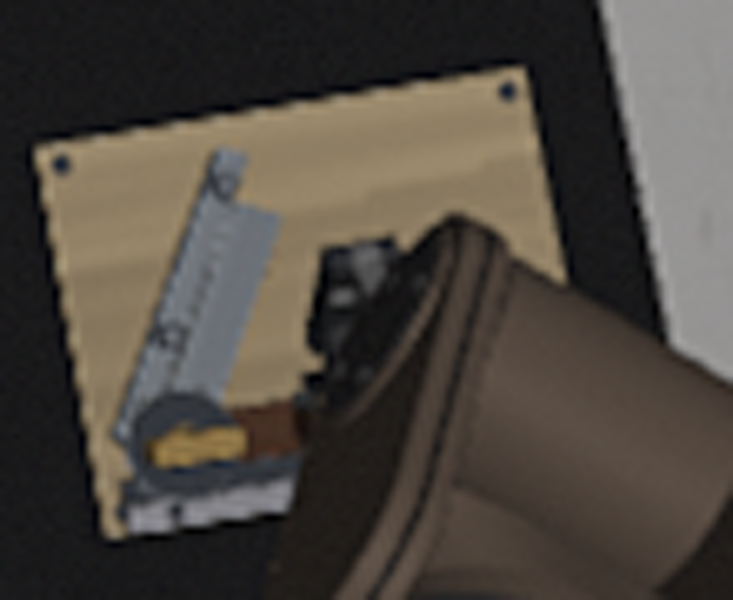

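The blade has nearly closed on the arm, running along it at about (215,270), and the hub disc at (190,445) is close to the corner.

To row units: 0.8 mm is 0.002, 0.4 mm is 0.001.

Emit:
{"op": "send_rows", "data": {
  "rows": "0 0 0 0.001 0 0 -1;0 0 0 0.002 0 0 -1;0 0 0 0.002 0 0 -1"
}}

```text
time: 17.8
eef_pos: [0.5001, -0.1826, 0.0496]
tcp_rot: [0.646, 0.763, -0.0, 0.002]
contact_force: [4.4, -3.2, -0.9]
opening: 0.146
finger_force: 79.7
```

```bash
python3 f.py
```

```text
sample board x,y mm -45.13 11.41 jig board x,y mm -57.76 -386.23 t 17.8 Fbx 3.9 Fby -3.8 Fz -0.9 T [-0.5568 -0.815  -0.0855] q6 -0.7049445488027023 z 0.049625295043328715
```

To row units: 0.6 mm is 0.0015, 0.4 mm is 0.001.

Emit:
{"op": "send_rows", "data": {
  "rows": "0 0 0 0.001 0 0 -1;0 0 0 0.0015 0 0 -1;0 0 0 0.0015 0 0 -1"
}}

```text
time: 18.18
eef_pos: [0.5, -0.182, 0.0496]
tcp_rot: [0.646, 0.763, -0.0, 0.002]
contact_force: [4.2, -3.1, -1.7]
opening: 0.151
finger_force: 79.7
```

```bash
python3 f.py
```

```text
sample board x,y mm -45.12 12.0 jig board x,y mm -57.74 -385.64 t 18.175 Fbx 3.6 Fby -3.7 Fz -1.7 T [-0.5706 -0.758  -0.1306] q6 -0.7040479350956654 z 0.0496235153583398
```

To row units: 0.8 mm is 0.002, 0.4 mm is 0.001.

Emit:
{"op": "send_rows", "data": {
  "rows": "0 0 0 0.001 0 0 -1;0 0 0 0.002 0 0 -1;0 0 0 0.002 0 0 -1"
}}

```text
time: 18.55
eef_pos: [0.5, -0.1815, 0.0497]
tcp_rot: [0.646, 0.763, -0.0, 0.002]
contact_force: [4.3, -3.9, -1.9]
opening: 0.152
finger_force: 79.6
```

```bash
python3 f.py
```

```text
sample board x,y mm -45.11 12.56 jig board x,y mm -57.74 -385.08 t 18.55 Fbx 3.6 Fby -4.5 Fz -1.9 T [-0.7058 -0.8326 -0.1035] q6 -0.7028879474864798 z 0.049660820194600615
```

To row units: 0.6 mm is 0.0015, 0.4 mm is 0.001.

Emit:
{"op": "send_rows", "data": {
  "rows": "0 0 0 0.001 0 0 -1;0 0 0 0.0015 0 0 -1;0 0 0 0.0015 0 0 -1"
}}

```text
time: 18.92
eef_pos: [0.4999, -0.1814, 0.0498]
tcp_rot: [0.646, 0.763, -0.001, 0.003]
contact_force: [3.7, -5.4, -1.1]
opening: 0.148
finger_force: 79.5
```

```bash
python3 f.py
```

```text
sample board x,y mm -45.12 12.65 jig board x,y mm -57.75 -385.0 t 18.925 Fbx 2.7 Fby -5.9 Fz -1.1 T [-0.9632 -0.743  -0.1066] q6 -0.7019772882744967 z 0.04975048051477829
```

To row units: 0.8 mm is 0.002, 0.4 mm is 0.001.

Emit:
{"op": "send_rows", "data": {
  "rows": "0 0 0 0.001 0 0 -1;0 0 0 0.002 0 0 -1;0 0 0 0.002 0 0 -1;0 0 0 0.002 0 0 -1"
}}

```text
time: 19.42
eef_pos: [0.4999, -0.1812, 0.0499]
tcp_rot: [0.646, 0.763, -0.001, 0.003]
contact_force: [4.6, -8.1, -2.7]
opening: 0.143
finger_force: 79.5
```

```bash
python3 f.py; python3 g.py
```

```text
sample board x,y mm -45.13 12.79 jig board x,y mm -57.75 -384.85 t 19.425 Fbx 3.3 Fby -8.7 Fz -2.7 T [-1.3308 -0.6683 -0.0998] q6 -0.7007411392106605 z 0.04989533991158621
t 19.43 pos [ 0.4999 -0.1812  0.0499] yaw 99.53 q [-0.5373  0.2383  2.0539 -0.0044  0.8431 -0.7007] F [ 4.6242 -8.0898 -2.7406] op 0.143
```

To row units: -8 mm is -0.02, -2 mm is -0.005.

Emit:
{"op": "send_rows", "data": {
  "rows": "0 0 0 0 0 0 -0.3;0 0 0 0 0 0 -0.3;0 0 0 0 0 0 -0.3;0 0 0 -0.005 0.002 -0.02 -0.3;0 0 0 -0.005 0.002 -0.02 -0.3"
}}

```text
time: 20.05
eef_pos: [0.5005, -0.1809, 0.0577]
tcp_rot: [0.646, 0.763, 0.0, 0.001]
contact_force: [-0.2, 0.2, -0.1]
opening: 0.348
finger_force: 0.0
```

```bash
python3 f.py; python3 g.py .4914 -.1277 .056 99.3;python3 see.py 390 185 110 90 s4.png
```

```text
sample board x,y mm -44.47 12.98 jig board x,y mm -57.09 -384.66 t 20.05 Fbx -0.1 Fby 0.2 Fz -0.1 T [ 0.0012 -0.0584 -0.0499] q6 -0.7030651622402027 z 0.0576913364808008
t 20.05 pos [ 0.5005 -0.1809  0.0577] yaw 99.48 q [-0.5376  0.227   2.0493 -0.0001  0.8633 -0.7031] F [-0.1614  0.2098 -0.0638] op 0.348
turn [0.0798 0.0719 0.1839] shift [54.0234 -0.2378  1.6231]
scale 6.666666666666667
```

View pics/s4.png

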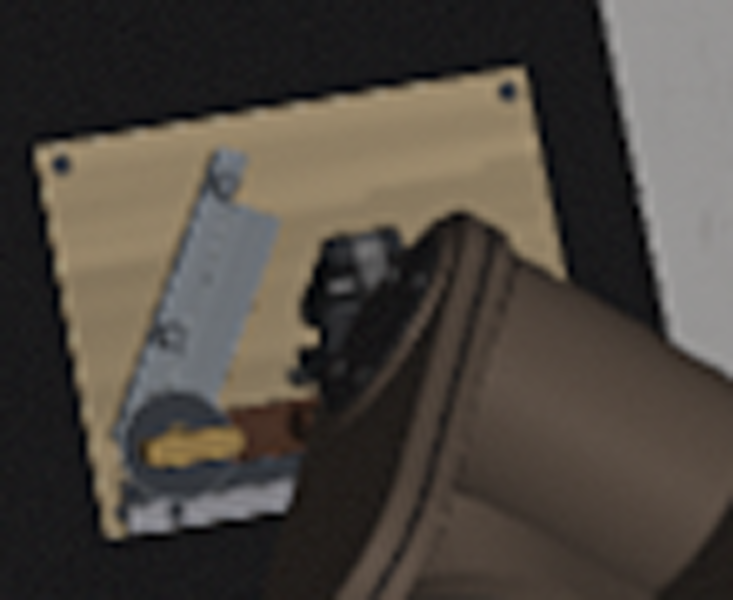

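To row units: 54 mm is 0.135, 45 mm is 0.1125, 0.2 degrees is 0.0011.

Emit:
{"op": "send_rows", "data": {
  "rows": "0 0 0.0011 0.05 -0.002 0.0025 -0.3;0 0 0.0011 0.1125 -0.002 0.0025 -0.3;0 0 0.0011 0.135 -0.002 0.0038 -0.3;0 0 0.0011 0.135 -0.002 0.0038 -0.3;0 0 0.0011 0.135 -0.002 0.0038 -1;0 0 0.0011 0.135 -0.002 0.0038 -1;0 0 0.0011 0.135 -0.002 0.0038 -1",
  "grip_force": 40
}}

```text
time: 20.98
eef_pos: [0.4912, -0.1279, 0.0556]
tcp_rot: [0.648, 0.762, 0.001, 0.001]
contact_force: [4.1, 1.6, -0.9]
opening: 0.108
finger_force: 42.1
```

```bash
python3 f.py; python3 g.py
```

```text
sample board x,y mm -45.21 66.85 jig board x,y mm -57.84 -330.79 t 20.975 Fbx 4.3 Fby 1.0 Fz -0.9 T [ 0.3023 -0.7246 -0.0169] q6 -0.6168523347522826 z 0.05560525298543251
t 20.98 pos [ 0.4912 -0.1279  0.0556] yaw 99.22 q [-0.4552  0.1818  2.1092  0.0012  0.8478 -0.6169] F [ 4.1293  1.6313 -0.9333] op 0.108
```

To row units: 0.6 mm is 0.0015, 0.2 mm is 0.0005, 58 degrees is 0.3222.

Emit:
{"op": "send_rows", "data": {
  "rows": "0 0 0 0.0015 0.0005 0 -1;0 0 0.0556 0.0015 0.0005 0 -1;0 0 0.1111 0.0015 0.0005 0 -1;0 0 0.1667 0.0015 0.0005 0 -1;0 0 0.2222 0.0015 0.0005 0 -1;0 0 0.2778 0.0015 0.0005 0 -1;0 0 0.3222 0.0015 0.0005 0 -1;0 0 0.3222 0.0015 0.0005 0 -1",
  "grip_force": 60
}}

```text
time: 21.98
eef_pos: [0.4922, -0.1279, 0.0557]
tcp_rot: [0.936, 0.352, 0.002, 0.002]
contact_force: [6.8, -1.8, -3.9]
opening: 0.105
finger_force: 63.4
```

```bash
python3 f.py; python3 g.py
```

```text
sample board x,y mm -44.23 66.63 jig board x,y mm -56.86 -331.02 t 21.975 Fbx 6.4 Fby -2.8 Fz -3.9 T [-0.1771 -1.3135 -0.0119] q6 0.39776658298504763 z 0.05566322615557965
t 21.98 pos [ 0.4922 -0.1279  0.0557] yaw 41.18 q [-0.4541  0.182   2.1089  0.0003  0.844   0.3978] F [ 6.8139 -1.7837 -3.8599] op 0.105
```

To row units: 21 degrees is 0.1167.

Emit:
{"op": "send_rows", "data": {
  "rows": "0 0 0.0444 0 0 0 -1;0 0 0.0833 0 0 0 -1;0 0 0.1167 0 0 0 -1;0 0 0.1167 0 0 0 -1;0 0 0.1167 0 0 0 -1"
}}

```text
time: 22.6
eef_pos: [0.4925, -0.1282, 0.0557]
tcp_rot: [0.984, 0.176, 0.003, 0.002]
contact_force: [7.1, -1.2, -5.3]
opening: 0.104
finger_force: 63.3
```

```bash
python3 f.py; python3 g.py
```

```text
sample board x,y mm -44.02 66.35 jig board x,y mm -56.64 -331.29 t 22.6 Fbx 6.8 Fby -2.3 Fz -5.3 T [-0.1778 -1.4507 -0.0773] q6 0.7635446684529974 z 0.055746044612611435
t 22.6 pos [ 0.4925 -0.1282  0.0557] yaw 20.22 q [-0.4543  0.182   2.1086  0.0001  0.8433  0.7635] F [ 7.0792 -1.1533 -5.3454] op 0.104
```

To row units: 1.2 degrees is 0.0067.

Emit:
{"op": "send_rows", "data": {
  "rows": "0 0 0.0039 0 0 0 -1;0 0 0.0067 0 0 0 -1;0 0 0.0067 0 0 0 -1"
}}

```text
time: 22.98
eef_pos: [0.4925, -0.1282, 0.0557]
tcp_rot: [0.986, 0.166, 0.003, 0.002]
contact_force: [8.3, -2.1, -6.1]
opening: 0.104
finger_force: 63.3
```

```bash
python3 f.py; python3 g.py
```

```text
sample board x,y mm -43.99 66.32 jig board x,y mm -56.62 -331.32 t 22.975 Fbx 7.9 Fby -3.4 Fz -6.1 T [-0.2345 -1.5123  0.153 ] q6 0.7837653965752982 z 0.055725932713424846
t 22.98 pos [ 0.4925 -0.1282  0.0557] yaw 19.08 q [-0.4542  0.1821  2.1086 -0.0002  0.8431  0.7838] F [ 8.3093 -2.1366 -6.1347] op 0.104
```

To row units: 1 degrees is 0.0056.

Emit:
{"op": "send_rows", "data": {
  "rows": "0 0 0.0028 0 0 0 -1;0 0 0.0056 0 0 0 -1;0 0 0.0056 0 0 0 -1"
}}

```text
time: 23.35
eef_pos: [0.4926, -0.1282, 0.0558]
tcp_rot: [0.987, 0.158, 0.003, 0.003]
contact_force: [8.0, -2.2, -4.9]
opening: 0.101
finger_force: 63.3
```

```bash
python3 f.py; python3 g.py
```

```text
sample board x,y mm -43.93 66.3 jig board x,y mm -56.56 -331.35 t 23.35 Fbx 7.5 Fby -3.5 Fz -4.9 T [-0.2014 -1.5573  0.4404] q6 0.8001527169553792 z 0.055753414023498385
t 23.35 pos [ 0.4926 -0.1282  0.0558] yaw 18.17 q [-0.454   0.1821  2.1085 -0.0007  0.8429  0.8002] F [ 7.9674 -2.2194 -4.9121] op 0.101
```

To row units: -35 mm is -0.0875, -30 mm is -0.075, -1.3 degrees is -0.0072.

Emit:
{"op": "send_rows", "data": {
  "rows": "0 0 -0.0072 0 0 0 -1;0 0 -0.0072 0 0 0 -0.3;0 0 -0.0072 0 0 0 -0.3;0 0 -0.0072 0 0 0 -0.3;0 0 -0.0072 0 0 -0.025 -0.3;0 0 -0.0072 0 0 -0.075 -0.3;0 0 -0.0072 0 0 -0.0875 -0.3"
}}

```text
time: 24.22
eef_pos: [0.4912, -0.1272, 0.092]
tcp_rot: [0.986, 0.168, 0.001, 0.001]
contact_force: [-0.1, -0.4, -0.4]
opening: 0.346
finger_force: 0.0
```

```bash
python3 f.py; python3 g.py .4999 -.1812 .085 99.4; python3 see.py 390 185 110 90 s5.png
```

```text
sample board x,y mm -45.11 67.48 jig board x,y mm -57.73 -330.16 t 24.225 Fbx -0.2 Fby -0.4 Fz -0.4 T [ 0.0346 -0.0203  0.041 ] q6 0.7790523294137393 z 0.09203871938171033
t 24.23 pos [ 0.4912 -0.1272  0.092 ] yaw 19.38 q [-0.4536  0.117   2.0995 -0.0001  0.9218  0.7791] F [-0.1142 -0.3885 -0.4401] op 0.346
turn [  0.2063  -0.0114 -80.0203] shift [-9.7595 53.7585  7.1468]
scale 6.666666666666667
```

View pics/s5.png

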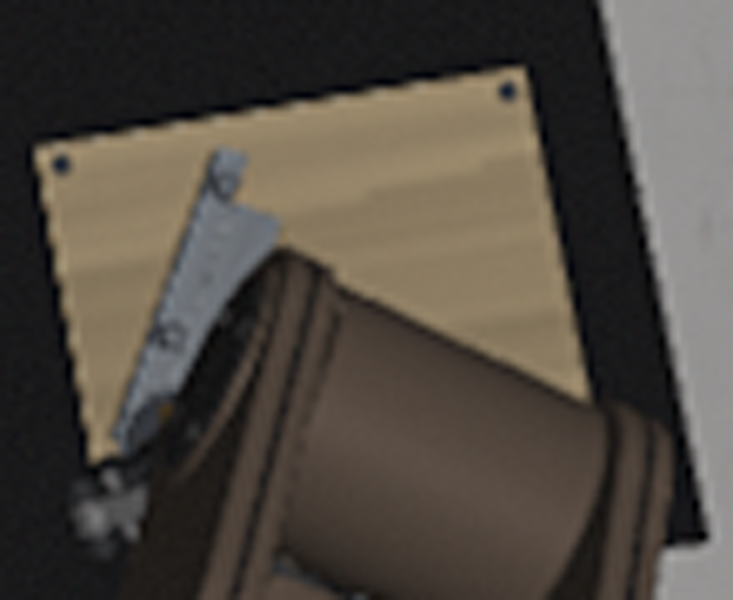

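To row units: 53.8 mm is 0.1345, -9.8 mm is -0.0245, -80 degrees is -0.4444.

Emit:
{"op": "send_rows", "data": {
  "rows": "0 0 -0.4444 -0.0245 0.1345 0 0;0 0 -0.4444 -0.0245 0.1345 0 0;0 0 -0.4444 -0.0245 0.1345 0 0;0 0 -0.4444 -0.0245 0.1345 0 0;0 0 -0.4444 -0.0245 0.1345 0 0;0 0 -0.4444 -0.0245 0.1345 0 0;0 0 -0.4444 -0.0245 0.1345 0 0;0 0 -0.4444 -0.0245 0.1345 0 0"
}}

```text
time: 25.28
eef_pos: [0.4984, -0.1805, 0.0896]
tcp_rot: [0.646, 0.764, -0.0, -0.001]
contact_force: [-0.4, 0.7, 0.5]
opening: 0.494
finger_force: 0.0
```

```bash
python3 g.py .4999 -.1811 .0492 99.4
```

```text
t 25.27 pos [ 0.4984 -0.1805  0.0896] yaw 99.57 q [-0.539   0.1703  2.0441 -0.0001  0.9283 -0.706 ] F [-0.3674  0.7108  0.5293] op 0.494
turn [-0.0536 -0.0411  0.1737] shift [-0.8362  1.3926 40.3503]
```

To row units: 40 mm is 0.1, 20 mm is 0.05.

Emit:
{"op": "send_rows", "data": {
  "rows": "0 0 0 -0.002 0.003 0.05 -0.1;0 0 0 -0.002 0.003 0.1 -0.1;0 0 0 -0.002 0.003 0.1 -0.1;0 0 0 -0.002 0.003 0.1 -1;0 0 0 -0.002 0.003 0.1 -1;0 0 0 -0.002 0.003 0.1 -1;0 0 0 -0.002 0.003 0.1 -1",
  "grip_force": 80
}}

```text
time: 26.15
eef_pos: [0.5006, -0.1817, 0.0511]
tcp_rot: [0.647, 0.763, 0.0, 0.001]
contact_force: [-1.5, 0.1, 5.0]
opening: 0.147
finger_force: 78.9
```

```bash
python3 f.py; python3 g.py
```

```text
sample board x,y mm -44.53 12.22 jig board x,y mm -57.16 -385.42 t 26.15 Fbx -1.4 Fby 0.4 Fz 5.0 T [0.0182 0.3378 0.0074] q6 -0.7023277058992389 z 0.05107743481610099
t 26.15 pos [ 0.5006 -0.1817  0.0511] yaw 99.38 q [-0.5387  0.2396  2.0495 -0.0002  0.8513 -0.7023] F [-1.4841  0.1482  5.0363] op 0.147
```

To row units: -65 mm is -0.1625, -50 mm is -0.125.

Emit:
{"op": "send_rows", "data": {
  "rows": "0 0 0 -0.0038 0.0038 -0.0025 -1;0 0 0 -0.0075 0.0063 -0.0075 -1;0 0 0 -0.0075 0.0063 -0.05 -1;0 0 0 -0.0075 0.0063 -0.125 -1;0 0 0 -0.0075 0.0063 -0.1625 -1;0 0 0 -0.0075 0.0063 -0.1625 -1"
}}

```text
time: 26.9
eef_pos: [0.5041, -0.1845, 0.1169]
tcp_rot: [0.647, 0.763, 0.0, 0.002]
contact_force: [-0.0, -0.4, -4.2]
opening: 0.149
finger_force: 78.4
```

```bash
python3 f.py; python3 g.py .4749 .1492 .09 99.4;python3 see.py 390 185 110 90 s6.png
```

```text
sample board x,y mm -41.52 8.93 jig board x,y mm -54.15 -388.72 t 26.9 Fbx -0.1 Fby -0.4 Fz -4.2 T [-0.0613  0.0329 -0.0552] q6 -0.7036210358163195 z 0.11686662335609169
t 26.9 pos [ 0.5041 -0.1845  0.1169] yaw 99.38 q [-0.5399  0.1393  2.0198 -0.      0.9786 -0.7036] F [-0.0133 -0.4089 -4.1999] op 0.149
turn [ 0.1706  0.1465 -0.0196] shift [334.0444  25.5102  26.0887]
scale 6.666666666666667
```

View pics/s6.png

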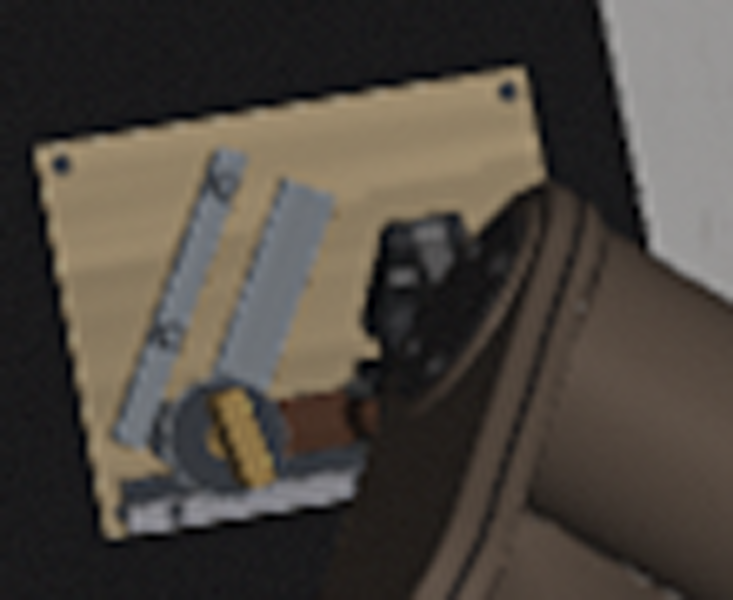

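The bevel is lifted with its bar across the stock at (240,440). The blade at (275,280) is parallel to the sample arm at (180,300), so the angle is locked in.

Emit:
{"op": "send_rows", "data": {
  "rows": "0 0 0 0.125 0.025 0 -1;0 0 0 0.275 0.05 0 -1;0 0 0 0.425 0.0638 0 -1;0 0 0 0.575 0.0638 0 -1;0 0 0 0.725 0.0638 0.0125 -1;0 0 0 0.835 0.0638 0.05 -1;0 0 0 0.835 0.0638 0.1 -1;0 0 0 0.835 0.0638 0.1 -1"
}}

```text
time: 27.95
eef_pos: [0.471, 0.15, 0.0722]
tcp_rot: [0.646, 0.763, -0.003, -0.002]
contact_force: [-0.9, 0.1, -3.0]
opening: 0.146
finger_force: 78.3
```

```bash
python3 f.py; python3 g.py .4749 .1492 .052 99.4
python3 - <<'E'
from h import *
p=ctrl.read_camera("top")
for t in("fence_tip","blade","lock"):
    for r in ctrl.look_for(p,t)[:2]: P=w(p,r["position"]); print(t,r["p"],P)
E
```

```text
sample board x,y mm -21.07 344.45 jig board x,y mm -33.7 -53.19 t 27.95 Fbx -0.8 Fby 0.2 Fz -3.0 T [-0.0571 -0.0475  0.0032] q6 -0.0620385948879085 z 0.07217908547399111
t 27.95 pos [0.471  0.15   0.0722] yaw 99.45 q [ 0.1029  0.1289  2.1315 -0.0002  0.8883 -0.062 ] F [-0.874   0.0911 -3.0209] op 0.146
turn [-0.4107 -0.0182  0.055 ] shift [-1.4732  3.8732 20.1514]
fence_tip 0.58 [0.49796253 0.24890208 0.02455583]
fence_tip 0.49 [0.52816265 0.25567912 0.00808815]
blade 0.63 [0.3785271  0.40422227 0.00824312]
blade 0.46 [0.76447203 0.31959917 0.01324131]
lock 0.56 [0.43271026 0.4238546  0.02205242]
```

To row units: 17 mm is 0.0425, 16 mm is 0.04.

Emit:
{"op": "send_rows", "data": {
  "rows": "0 0 0 -0.0038 0.005 0.02 -1;0 0 0 -0.0038 0.005 0.04 -1;0 0 0 -0.0038 0.005 0.0425 -1;0 0 0 -0.0038 0.005 0.0425 -1"
}}

```text
time: 28.65
eef_pos: [0.4759, 0.1485, 0.0579]
tcp_rot: [0.647, 0.762, -0.0, -0.0]
contact_force: [-0.4, 0.5, -3.5]
opening: 0.142
finger_force: 78.5
```

```bash
python3 f.py; python3 g.py .4749 .1492 .051 99.4
```

```text
sample board x,y mm -16.42 342.19 jig board x,y mm -29.04 -55.45 t 28.65 Fbx -0.3 Fby 0.6 Fz -3.5 T [-0.0961  0.0449  0.0548] q6 -0.06477728076285083 z 0.05786114888482493
t 28.65 pos [0.4759 0.1485 0.0579] yaw 99.37 q [ 0.0987  0.161   2.1284  0.      0.8527 -0.0648] F [-0.4301  0.5093 -3.5098] op 0.142
turn [-0.0306 -0.0033 -0.033 ] shift [ 0.8184 -0.9077  6.8617]
```

To row units: 6 mm is 0.015, 3 mm is 0.0075.

Emit:
{"op": "send_rows", "data": {
  "rows": "0 0 0 0 0 0.0075 -1;0 0 0 0 0 0.015 -1;0 0 0 0 0 0.015 -1"
}}

```text
time: 29.02
eef_pos: [0.4758, 0.1486, 0.0518]
tcp_rot: [0.647, 0.763, -0.0, -0.0]
contact_force: [0.8, -0.5, -4.1]
opening: 0.149
finger_force: 78.5
```

To row units: 0.6 mm is 0.0015.

Emit:
{"op": "send_rows", "data": {
  "rows": "0 0 0 0 0 0.0015 -1;0 0 0 0 0 0.0015 -1"
}}

```text
time: 29.28
eef_pos: [0.4761, 0.1486, 0.0515]
tcp_rot: [0.647, 0.763, 0.0, -0.0]
contact_force: [-0.1, 0.3, -3.4]
opening: 0.152
finger_force: 78.5
```

To row units: 0.4 mm is 0.001.

Emit:
{"op": "send_rows", "data": {
  "rows": "0 0 0 0 0 0.001 -1;0 0 0 0 0 0.001 -1"
}}

```text
time: 29.52
eef_pos: [0.476, 0.1486, 0.0511]
tcp_rot: [0.647, 0.763, -0.0, -0.0]
contact_force: [-0.3, -0.4, -3.4]
opening: 0.148
finger_force: 78.5
```

To row units: -7 mm is -0.0175, -6.5 mm is -0.0163.

Emit:
{"op": "send_rows", "data": {
  "rows": "0 0 0 0 -0.005 0.0008 -1;0 0 0 0 -0.01 0.0008 -1;0 0 0 0 -0.0138 0.0008 -1;0 0 0 0 -0.0163 0.0008 -1;0 0 0 0 -0.0175 0.0008 -1;0 0 0 0 -0.0175 0.0008 -1"
}}

```text
time: 30.28
eef_pos: [0.4694, 0.1475, 0.0511]
tcp_rot: [0.647, 0.763, 0.0, 0.0]
contact_force: [1.4, -0.1, -1.5]
opening: 0.147
finger_force: 78.8
```

```bash
python3 f.py
```

```text
sample board x,y mm -23.0 342.18 jig board x,y mm -35.62 -55.47 t 30.275 Fbx 1.4 Fby -0.3 Fz -1.5 T [ 0.0083 -0.1477 -0.0115] q6 -0.06571477646220435 z 0.051093538344428154
```

Emit:
{"op": "send_rows", "data": {
  "rows": "0 0 0 0 -0.0013 0 -1;0 0 0 0 -0.0025 0 -1;0 0 0 0 -0.0038 0 -1;0 0 0 0 -0.0038 0 -1"
}}

```text
time: 30.78
eef_pos: [0.468, 0.1473, 0.0511]
tcp_rot: [0.647, 0.763, 0.0, 0.0]
contact_force: [2.0, -0.2, -0.9]
opening: 0.144
finger_force: 79.0
```

```bash
python3 f.py
```

```text
sample board x,y mm -24.46 342.19 jig board x,y mm -37.08 -55.45 t 30.775 Fbx 2.0 Fby -0.5 Fz -0.9 T [ 0.0417 -0.2823 -0.0086] q6 -0.06587507814986865 z 0.0510651235873864
```

Emit:
{"op": "send_rows", "data": {
  "rows": "0 0 0 0 -0.0013 0 -1;0 0 0 0 -0.0025 0 -1;0 0 0 0 -0.0038 0 -1;0 0 0 0 -0.0038 0 -1"
}}

```text
time: 31.28
eef_pos: [0.4665, 0.147, 0.0511]
tcp_rot: [0.647, 0.763, 0.0, 0.0]
contact_force: [1.6, 0.6, -0.1]
opening: 0.146
finger_force: 79.2
```

```bash
python3 f.py
```

```text
sample board x,y mm -26.01 342.2 jig board x,y mm -38.64 -55.44 t 31.275 Fbx 1.6 Fby 0.4 Fz -0.1 T [ 0.0288 -0.4026  0.0016] q6 -0.06610565367297698 z 0.05107744113579503
```

To row units: -1.2 mm is -0.003, -1 mm is -0.0025.

Emit:
{"op": "send_rows", "data": {
  "rows": "0 0 0 0 -0.0013 0 -1;0 0 0 0 -0.0025 0 -1;0 0 0 0 -0.003 0 -1;0 0 0 0 -0.003 0 -1"
}}

```text
time: 31.78
eef_pos: [0.4653, 0.1468, 0.0511]
tcp_rot: [0.647, 0.763, 0.0, 0.0]
contact_force: [2.7, 1.1, 1.8]
opening: 0.146
finger_force: 79.3
```

```bash
python3 f.py
```

```text
sample board x,y mm -27.15 342.19 jig board x,y mm -39.78 -55.46 t 31.775 Fbx 2.8 Fby 0.6 Fz 1.8 T [ 0.036  -0.4775  0.0028] q6 -0.06628414797948037 z 0.051075190856242694
```

To row units: -1.2 mm is -0.003, -1 mm is -0.0025.

Emit:
{"op": "send_rows", "data": {
  "rows": "0 0 0 0 -0.0013 -0.0005 -1;0 0 0 0 -0.0025 -0.0005 -1;0 0 0 0 -0.003 -0.0005 -1;0 0 0 0 -0.003 -0.0005 -1"
}}

```text
time: 32.28
eef_pos: [0.4639, 0.1466, 0.0511]
tcp_rot: [0.647, 0.763, 0.0, 0.0]
contact_force: [1.9, 1.2, 1.7]
opening: 0.143
finger_force: 79.3
```

```bash
python3 f.py
```

```text
sample board x,y mm -28.64 342.19 jig board x,y mm -41.26 -55.45 t 32.275 Fbx 2.1 Fby 0.9 Fz 1.7 T [ 0.0348 -0.4861 -0.0687] q6 -0.06644316013583483 z 0.051069827751191677
```

To row units: -1 mm is -0.0025, -0.5 mm is -0.0013.

Emit:
{"op": "send_rows", "data": {
  "rows": "0 0 0 0 -0.0013 -0.0005 -1;0 0 0 0 -0.0025 -0.0005 -1;0 0 0 0 -0.0025 -0.0005 -1"
}}

```text
time: 32.65
eef_pos: [0.4626, 0.1464, 0.0511]
tcp_rot: [0.647, 0.763, -0.0, -0.0]
contact_force: [2.7, -0.2, 0.7]
opening: 0.147
finger_force: 79.2
```

```bash
python3 f.py
```

```text
sample board x,y mm -29.93 342.21 jig board x,y mm -42.56 -55.43 t 32.65 Fbx 2.6 Fby -0.6 Fz 0.7 T [ 0.0222 -0.4852  0.0454] q6 -0.0665891299144703 z 0.051067743387715005
```

To row units: -1.2 mm is -0.003, -1 mm is -0.0025.

Emit:
{"op": "send_rows", "data": {
  "rows": "0 0 0 0 -0.0013 -0.0003 -1;0 0 0 0 -0.0025 -0.0003 -1;0 0 0 0 -0.003 -0.0003 -1;0 0 0 0 -0.003 -0.0003 -1"
}}

```text
time: 33.15
eef_pos: [0.4616, 0.1462, 0.0511]
tcp_rot: [0.647, 0.762, 0.0, -0.0]
contact_force: [3.8, 0.6, -2.5]
opening: 0.145
finger_force: 78.7
```

```bash
python3 f.py
```

```text
sample board x,y mm -30.93 342.19 jig board x,y mm -43.56 -55.46 t 33.15 Fbx 3.8 Fby -0.0 Fz -2.5 T [ 0.0776 -0.6247 -0.1254] q6 -0.0665144634219786 z 0.051099376974683634
```

To row units: -1 mm is -0.0025, -0.5 mm is -0.0013.

Emit:
{"op": "send_rows", "data": {
  "rows": "0 0 0 0 -0.0013 -0.0003 -1;0 0 0 0 -0.0025 -0.0003 -1;0 0 0 0 -0.0025 -0.0003 -1"
}}

```text
time: 33.52
eef_pos: [0.4614, 0.1462, 0.0512]
tcp_rot: [0.647, 0.762, 0.001, 0.001]
contact_force: [6.4, 1.1, -7.4]
opening: 0.143
finger_force: 78.2
```

```bash
python3 f.py
```

```text
sample board x,y mm -31.15 342.21 jig board x,y mm -43.77 -55.43 t 33.525 Fbx 6.5 Fby 0.0 Fz -7.4 T [ 0.1743 -1.2044 -0.1858] q6 -0.06669639633395374 z 0.05119272515971576
```

To row units: 12 mm is 0.03, 11 mm is 0.0275, 0.2 degrees is 0.0011.

Emit:
{"op": "send_rows", "data": {
  "rows": "0 0 0.0011 0 0.0013 0.001 -1;0 0 0.0011 0 0.0013 0.001 -1;0 0 0.0011 0.005 0.0013 0.001 -1;0 0 0.0011 0.0125 0.0013 0.001 -1;0 0 0.0011 0.02 0.0013 0.001 -1;0 0 0.0011 0.0275 0.0013 0.001 -1;0 0 0.0011 0.03 0.0013 0.001 -1;0 0 0.0011 0.03 0.0013 0.001 -1"
}}

```text
time: 34.52
eef_pos: [0.4597, 0.1575, 0.0512]
tcp_rot: [0.648, 0.762, -0.0, 0.001]
contact_force: [4.9, -2.5, -1.8]
opening: 0.146
finger_force: 78.8
```

```bash
python3 f.py
```

```text
sample board x,y mm -31.02 353.64 jig board x,y mm -43.65 -44.0 t 34.525 Fbx 4.4 Fby -3.2 Fz -1.8 T [-0.351  -0.9302 -0.1129] q6 -0.038028994606247875 z 0.05124469512174234
```

Emit:
{"op": "send_rows", "data": {
  "rows": "0 0 0 0.005 0 0 -1;0 0 0 0.0125 0 0 -1;0 0 0 0.02 0 0 -1;0 0 0 0.0275 0 0 -1;0 0 0 0.035 0 0 -1;0 0 0 0.0425 0 0 -1;0 0 0 0.0475 0 0 -1;0 0 0 0.0475 0 0 -1"
}}

```text
time: 35.52
eef_pos: [0.4567, 0.1763, 0.0512]
tcp_rot: [0.648, 0.762, -0.0, 0.001]
contact_force: [4.7, -1.4, -2.1]
opening: 0.143
finger_force: 78.8
```

```bash
python3 f.py
```

```text
sample board x,y mm -31.03 372.67 jig board x,y mm -43.66 -24.98 t 35.525 Fbx 4.4 Fby -2.1 Fz -2.1 T [-0.317  -0.92   -0.0644] q6 0.001784780866583399 z 0.05122083595175801
```

To row units: 19 mm is 0.0475, 17 mm is 0.0425.

Emit:
{"op": "send_rows", "data": {
  "rows": "0 0 0 0.005 0 0 -1;0 0 0 0.0125 0 0 -1;0 0 0 0.02 0 0 -1;0 0 0 0.0275 0 0 -1;0 0 0 0.035 0 0 -1;0 0 0 0.0425 0 0 -1;0 0 0 0.0475 0 0 -1;0 0 0 0.0475 0 0 -1"
}}

```text
time: 36.52
eef_pos: [0.4537, 0.1946, 0.0513]
tcp_rot: [0.648, 0.762, -0.001, 0.001]
contact_force: [4.7, -2.9, -2.3]
opening: 0.151
finger_force: 78.9
```

```bash
python3 f.py
```

```text
sample board x,y mm -31.02 391.19 jig board x,y mm -43.64 -6.45 t 36.525 Fbx 4.2 Fby -3.6 Fz -2.3 T [-0.6122 -0.8775 -0.0607] q6 0.04138920366082392 z 0.05130824280099709
```

To row units: 12 mm is 0.03, 11.5 mm is 0.0288.

Emit:
{"op": "send_rows", "data": {
  "rows": "0 0 0 0.0038 0 0 -1;0 0 0 0.0088 0 0 -1;0 0 0 0.0138 0 0 -1;0 0 0 0.0188 0 0 -1;0 0 0 0.0238 0 0 -1;0 0 0 0.0288 0 0 -1;0 0 0 0.03 0 0 -1;0 0 0 0.03 0 0 -1"
}}

```text
time: 37.52
eef_pos: [0.4519, 0.2062, 0.0513]
tcp_rot: [0.648, 0.762, -0.001, 0.001]
contact_force: [5.4, -3.4, -0.7]
opening: 0.149
finger_force: 78.9
```

```bash
python3 f.py
```

```text
sample board x,y mm -31.0 402.98 jig board x,y mm -43.62 5.33 t 37.525 Fbx 4.8 Fby -4.3 Fz -0.7 T [-0.6854 -0.9425 -0.084 ] q6 0.06609437371473591 z 0.051312511460181696
```

To row units: 3 mm is 0.0075, 2 mm is 0.005.

Emit:
{"op": "send_rows", "data": {
  "rows": "0 0 0 0.0025 0 0 -1;0 0 0 0.005 0 0 -1;0 0 0 0.0075 0 0 -1;0 0 0 0.0075 0 0 -1"
}}

```text
time: 38.02
eef_pos: [0.4514, 0.2092, 0.0513]
tcp_rot: [0.648, 0.762, -0.001, 0.001]
contact_force: [5.1, -4.3, -2.0]
opening: 0.146
finger_force: 78.9
```

```bash
python3 f.py
```

```text
sample board x,y mm -30.99 405.96 jig board x,y mm -43.61 8.31 t 38.025 Fbx 4.3 Fby -5.0 Fz -2.0 T [-0.6916 -0.9429 -0.0888] q6 0.07226470211096588 z 0.05130951785658286
```

To row units: 1.2 mm is 0.003, 1 mm is 0.0025.

Emit:
{"op": "send_rows", "data": {
  "rows": "0 0 0 0.0013 0 0 -1;0 0 0 0.0025 0 0 -1;0 0 0 0.003 0 0 -1;0 0 0 0.003 0 0 -1"
}}

```text
time: 38.52
eef_pos: [0.4512, 0.2103, 0.0513]
tcp_rot: [0.648, 0.762, -0.001, 0.001]
contact_force: [4.6, -3.7, -1.1]
opening: 0.146
finger_force: 78.9
```

```bash
python3 f.py
```

```text
sample board x,y mm -31.0 407.06 jig board x,y mm -43.62 9.42 t 38.525 Fbx 3.9 Fby -4.4 Fz -1.1 T [-0.7221 -0.9062 -0.1072] q6 0.07468075129928403 z 0.05130984040609585
```

To row units: 0.9 mm is 0.0023, 0.5 mm is 0.0013.

Emit:
{"op": "send_rows", "data": {
  "rows": "0 0 0 0.0013 0 0 -1;0 0 0 0.0023 0 0 -1;0 0 0 0.0023 0 0 -1"
}}

```text
time: 38.9
eef_pos: [0.4511, 0.2112, 0.0513]
tcp_rot: [0.648, 0.762, -0.001, 0.001]
contact_force: [5.1, -3.6, -1.3]
opening: 0.146
finger_force: 78.9
```

```bash
python3 f.py
```

```text
sample board x,y mm -31.0 407.98 jig board x,y mm -43.62 10.34 t 38.9 Fbx 4.5 Fby -4.4 Fz -1.3 T [-0.7614 -0.9038 -0.0588] q6 0.07657707090398318 z 0.05131139461947898
```

To row units: 0.8 mm is 0.002, 0.4 mm is 0.001.

Emit:
{"op": "send_rows", "data": {
  "rows": "0 0 0 0.001 0 0 -1;0 0 0 0.002 0 0 -1;0 0 0 0.002 0 0 -1"
}}

```text
time: 39.28
eef_pos: [0.451, 0.212, 0.0513]
tcp_rot: [0.648, 0.762, -0.001, 0.001]
contact_force: [4.8, -4.8, -1.6]
opening: 0.148
finger_force: 78.9
```

```bash
python3 f.py
```

```text
sample board x,y mm -30.97 408.78 jig board x,y mm -43.59 11.13 t 39.275 Fbx 4.0 Fby -5.5 Fz -1.6 T [-0.7717 -0.948  -0.1006] q6 0.07819881100911731 z 0.051323574444030066
```

To row units: 0.7 mm is 0.0018, 0.4 mm is 0.001.

Emit:
{"op": "send_rows", "data": {
  "rows": "0 0 0 0.001 0 0 -1;0 0 0 0.0018 0 0 -1;0 0 0 0.0018 0 0 -1"
}}

```text
time: 39.65
eef_pos: [0.4509, 0.2126, 0.0513]
tcp_rot: [0.648, 0.762, -0.001, 0.001]
contact_force: [5.5, -4.9, -1.4]
opening: 0.144
finger_force: 78.9
```

```bash
python3 f.py
```

```text
sample board x,y mm -30.99 409.47 jig board x,y mm -43.61 11.82 t 39.65 Fbx 4.7 Fby -5.7 Fz -1.4 T [-0.7478 -0.961  -0.1311] q6 0.0795902676232611 z 0.05131572425764549
```

To row units: 0.8 mm is 0.002, 0.4 mm is 0.001.

Emit:
{"op": "send_rows", "data": {
  "rows": "0 0 0 0.001 0 0 -1;0 0 0 0.002 0 0 -1;0 0 0 0.002 0 0 -1"
}}

```text
time: 40.02
eef_pos: [0.4507, 0.2134, 0.0513]
tcp_rot: [0.648, 0.762, -0.001, 0.001]
contact_force: [4.5, -4.4, -1.6]
opening: 0.148
finger_force: 78.9
```

```bash
python3 f.py
```

```text
sample board x,y mm -30.98 410.23 jig board x,y mm -43.61 12.59 t 40.025 Fbx 3.7 Fby -5.0 Fz -1.6 T [-0.7437 -0.9347 -0.149 ] q6 0.08125455748618236 z 0.0513143689682488
```

To row units: 0.7 mm is 0.0018, 0.4 mm is 0.001.

Emit:
{"op": "send_rows", "data": {
  "rows": "0 0 0 0.001 0 0 -1;0 0 0 0.0018 0 0 -1;0 0 0 0.0018 0 0 -1"
}}

```text
time: 40.4
eef_pos: [0.4507, 0.2138, 0.0513]
tcp_rot: [0.648, 0.762, -0.001, 0.002]
contact_force: [4.9, -6.1, -1.1]
opening: 0.152
finger_force: 79.0
```

```bash
python3 f.py
```

```text
sample board x,y mm -31.0 410.67 jig board x,y mm -43.63 13.02 t 40.4 Fbx 3.9 Fby -6.8 Fz -1.1 T [-0.9576 -0.9695 -0.0752] q6 0.08275994600806993 z 0.05131634021071804
```

Emit:
{"op": "send_rows", "data": {
  "rows": "0 0 0 0.0008 0 0 -1;0 0 0 0.0013 0 0 -1;0 0 0 0.0013 0 0 -1"
}}

```text
time: 40.78
eef_pos: [0.4506, 0.2139, 0.0513]
tcp_rot: [0.648, 0.762, -0.001, 0.002]
contact_force: [6.2, -7.2, -1.0]
opening: 0.145
finger_force: 79.0
```

```bash
python3 f.py
```

```text
sample board x,y mm -31.0 410.73 jig board x,y mm -43.63 13.08 t 40.775 Fbx 5.0 Fby -8.1 Fz -1.0 T [-1.1697 -0.9906 -0.161 ] q6 0.0838625223862203 z 0.05133297470983379
```

To row units: 0.3 mm is 0.0008, 0.2 mm is 0.0005.

Emit:
{"op": "send_rows", "data": {
  "rows": "0 0 0 0.0005 0.0005 0 -1;0 0 0 0.0008 0.0005 0 -1;0 0 0 0.0008 0.0005 0 -1;0 0 0 0.0008 0.0005 0 -1"
}}

```text
time: 41.28
eef_pos: [0.4507, 0.214, 0.0514]
tcp_rot: [0.647, 0.762, -0.002, 0.002]
contact_force: [5.1, -8.9, 0.4]
opening: 0.146
finger_force: 79.2
```

```bash
python3 f.py;python3 g.py
```

```text
sample board x,y mm -30.95 410.78 jig board x,y mm -43.57 13.14 t 41.275 Fbx 3.7 Fby -9.6 Fz 0.4 T [-1.3603 -0.8661 -0.085 ] q6 0.08439565818996123 z 0.051371424205499255
t 41.27 pos [0.4507 0.214  0.0514] yaw 99.3 q [ 0.242   0.1744  2.1283 -0.007   0.8396  0.0844] F [ 5.1441 -8.9196  0.4315] op 0.146
```

To row units: -150 mm is -0.375, -120 mm is -0.3.

Emit:
{"op": "send_rows", "data": {
  "rows": "0 0 0 0 0 0 -0.2;0 0 0 0 0 0 -0.2;0 0 0 0 0 0 -0.2;0 0 0 -0.005 0.002 -0.0375 -0.2;0 0 0 -0.005 0.002 -0.1125 -0.2;0 0 0 -0.075 0.002 -0.225 -0.2;0 0 0 -0.225 0.002 -0.3 -0.2;0 0 0 -0.375 0.002 -0.3 -0.2"
}}

```text
time: 42.28
eef_pos: [0.4766, 0.0688, 0.1756]
tcp_rot: [0.647, 0.762, 0.002, 0.003]
contact_force: [0.5, 1.6, -0.7]
opening: 0.398
finger_force: 0.0
```

To row units: -120 mm is -0.3, -100 mm is -0.25.

Emit:
{"op": "send_rows", "data": {
  "rows": "0 0 0 -0.125 0 0 0;0 0 0 -0.25 0 0 0;0 0 0 -0.3 0 0 0;0 0 0 -0.3 0 0 0"
}}

```text
time: 42.78
eef_pos: [0.4938, -0.0492, 0.1716]
tcp_rot: [0.649, 0.761, 0.0, 0.0]
contact_force: [-1.1, -0.8, -0.1]
opening: 0.501
finger_force: 0.0
```

```bash
python3 g.py; python3 see.py 230 190 110 90 j1.png
```

```text
t 42.77 pos [ 0.4938 -0.0492  0.1716] yaw 99.06 q [-0.3043 -0.0262  2.0803  0.0005  1.0872 -0.4627] F [-1.1121 -0.7959 -0.1317] op 0.501
scale 6.666666666666667
```

View pics/j1.png

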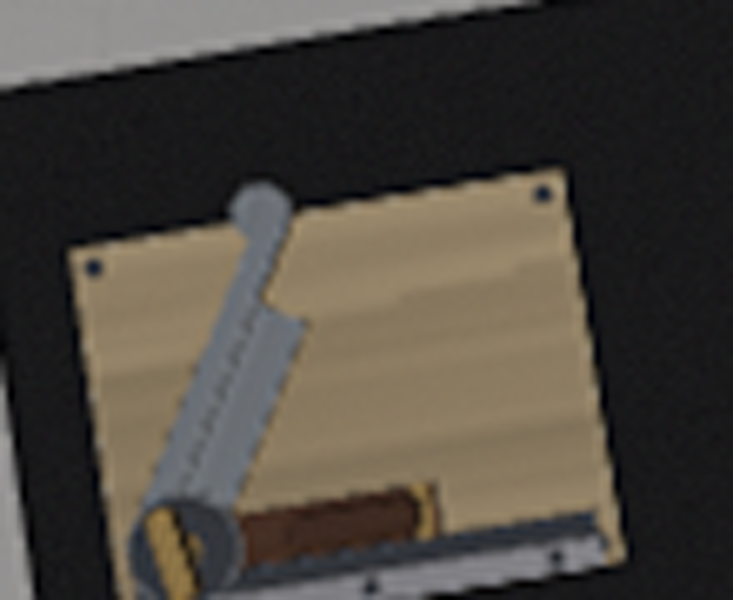

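The picture shows the bevel seated: hub at (185,545) in the corner, stock along the strip, and the blade flush on the fence along (220,400). The bar is locked across the stock. I'm handing the job in.

```bash
python3 -c "
from plant import ctrl; print(ctrl.sign_off())"
```

```text
the job is handed in; nothing more can be done
None
```

I set the bevel in the sample corner at about 9 N, locked it to the end stop, and slid it into the jig corner at about 9.6 N. The blade swung the fence flush, and the job was handed in at about 43 s with the locked bevel left lying there.

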